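# Pack the spices into the sprung-lid trolley chest and bolt it for wheeling away

### The job

Pack up the braai trolley: press the pad on the front of the spice chest so the sprung lid pops up, steady the risen lid for a moment with the gripper's fingers, then ease it gently back past upright so that it stays open by itself. Stand every spice container there is (shaker, square tin, grinder, jar; some may be missing) upright inside the chest, then press the lid shut until it clicks, slide the bolt fully home over the lid and flip the cam lever right down to lock it. Leave the small bowl and everything else on the trolley where it stands.

Things in the scene. Friction and masses are not known exactly. Their poses are not given: they have to be found in the camera images.
- chest: Dark wooden spice chest, fixed, 170 (x) by 320 (y) by 100 mm high without lid, walls and floor 10 mm thick. Origin: centre of its underside; x points from its front (release pad, robot side) to its back (lid hinge), y to its left end, where a 113.5 mm high bracket, 50 by 110 mm, carries bolt and cam lever; z up. A steel spring leaf outside its right end kicks the lid up
- chest_in (a point): centre of the chest's inner floor (inside 150 by 300 mm, 90 mm deep), 10 mm above the trolley top
- lid (a joint): lid angle, rad: 0 shut, 1.57 upright, 1.75 fully back at its stop. Released, its spring kicks it up to about 0.6, where it hangs on the spring; above 0.7 the spring does not act and the lid falls back onto it by its weight, but past upright it stays. Pressing it shut takes about 8 N near the front edge, until the latch hook snaps over its roller
- lid_hinge (a point): middle of the lid's hinge line, level with the lid's underside: 85 mm behind the chest's centre, 100.5 mm up. The lid is a wooden board 170 by 320 mm, 10 mm thick, 0.3 kg
- lid_edge (a point): middle of the lid's front edge, 170 mm from the hinge line, half way through the board; moves with the lid. A 44 mm wide steel latch roller stands 17 mm out in front of it here
- release (a joint): angle of the lid release rocker, rad: 0 at rest, 0.36 pressed to its stop; the lid comes free at about 0.2; sprung, it returns by itself. Pressing the pad down takes 3 to 8 N
- release_top (a point): pressing point on top of the release pad: black rubber, 60 (x) by 44 (y) mm, in the middle of the chest's front, 66 mm above the trolley top, 68 mm in front of the front wall. Pressed down about 12 mm it swings forward the steel latch hook behind it (50 mm wide, its plate 40 mm behind this point, its top 130 mm above the trolley)
- bolt (a joint): travel of the sliding bolt, m: 0 drawn clear of the lid, 0.045 fully home (its nose 34 mm over the lid's left end); slides towards the chest's right (-y of the chest) and stays where left; about 2 N
- bolt_knob (a point): centre of the top of the bolt's round black knob, 22 mm across and 29 mm tall above the steel bolt bar, 20 mm in front of the chest's centre, 183 mm left of it when the bolt is drawn; the bar is 22 mm wide, 10 mm thick, its top 124.5 mm above the trolley top
- lever (a joint): angle of the cam lever, rad: 0 standing straight up (free), 1.5 lying forward towards the robot side (locked); stays where left, about 1.5 N at its end. Its lug drops in behind the bolt's tail, so it goes past about 0.5 only when the bolt is fully home
- lever_hinge (a point): pivot of the cam lever, 247 mm left of and 20 mm in front of the chest's centre, 138.5 mm above the trolley top, on a horizontal axis along the chest's y
- lever_tip (a point): end of the cam lever's black arm, 75 mm from the pivot; the arm is 16 mm wide (chest y) and 10 mm thick. A steel ear, rising 16 mm above the pivot, stands beside it, 10 mm from the arm's middle, on the chest's outer (+y) side
- shaker: round steel spice shaker with domed top, 58 mm across, 66 mm tall, 0.1 to 0.25 kg; its origin is the centre of its underside, z up
- tin: square metal spice tin, 57 by 57 mm (sides along its x and y), 62 mm tall; its origin is the centre of its underside, z up
- grinder: light wooden pepper grinder, squat and round, 58 mm across, with a small top knob, 68 mm tall; its origin is the centre of its underside, z up
- jar: round amber glass spice jar with steel cap, 58 mm across, 64 mm tall; its origin is the centre of its underside, z up
- bowl: bystander: small terracotta bowl, 68 mm across, 34 mm high, standing among the spice containers; its origin is the centre of its underside, z up
- mug: bystander: white ceramic mug, 80 mm across, 90 mm tall; its origin is the centre of its underside, z up
- canister: bystander: clear plastic canister with white cap, 96 mm across, 120 mm tall; its origin is the centre of its underside, z up
- sauce: bystander: green glass sauce bottle, 60 mm across, 170 mm tall; its origin is the centre of its underside, z up
- spatula: bystander: grey silicone spatula lying at the right side
- brush: bystander: grill brush lying at the left side
- tongs: bystander: steel tongs lying at the left, near the robot

How it is judged:
By the outcome, as a careful person would: the job done as asked, in the order asked, and still so for the second after the job is handed in, with the robot touching nothing.
Of shaker, tin, grinder, jar only 2 to 4 are there at a start; the rules pass over those that are not, and their reading is None.
At some moment in a run one of shaker, tin, grinder, jar may be knocked a few centimetres aside while the robot is not near it.
It also fails if it takes over 210 s, if anything falls off the work surface, if the arm or the gripper's body presses on something with over 40 N, if the wrist force passes 120 N, or if a joint passes its speed limit or range.

### The arm

A 7-joint arm with a two-finger parallel gripper is mounted at the origin on the work surface. World frame = base frame: x ahead of the robot, y to its left, z up, the work surface at z = 0. Lengths are in m, angles in rad, forces in N, time in s.
With the tool pointing down it reaches from about 0.4 to 0.85 m from the base axis. Payload 10.4 kg.
Tool frame: the origin (TCP) lies at the very end of the fingers, on their centre line; the grasp point (between the pads) lies 19 mm behind it; z points along the fingers, y is the direction in which the jaws open and shut (so a half turn about z gives the same grasp; the last joint's range is limited). The gripper opens to 85 mm and grips with 20 to 120 N. Pads are 22 mm wide; open, the fingers measure 114 mm over their backs; the gripper's body (76 mm by 85 mm) begins 54 mm behind the grasp point. The pads swing forward as they close: fully open they stand 13 mm farther back than shut.
Start: joints at [1.15, 0.332, -0.065, 1.46, 0.022, 1.35, -0.088], TCP at [0.242, -0.576, 0.231] pointing down, gripper open.
Joint ranges: [-2.6, 2.6], [-0.5, 2.12], [-1.47, 1.34], [0.16, 2.42], [-1.27, 4.41], [0.06, 2.06], [-2.6, 2.6]. Speed limits (rad/s): [2.22, 2.22, 2.79, 2.79, 3.14, 3.14, 3.14].

### API

Orientations are given as a rotation vector (axis times angle).
In Python, from bench import sensors, vision, workorder gives the robot as it stands.
- The arm moves only by the tool arm_command, never from a script. Its argument "moves" is a list that holds one entry, the list of rows, each a list of 4 numbers: the shift along the tool's x, y, z in m, then the turn about the tool's z in rad. In form: [[[tx, ty, tz, twist], ...]]. A call has exactly 5 rows; each row is the pose to reach, as a shift and turn from the pose commanded when the call began, along the tool's axes at that moment; what a row does not reach only later rows make up. A row lasts 1/12 s, in which the tool goes at most 41.7 mm and 7.16 degrees, less where a joint would pass 70% of its speed; a pose out of reach is approached as far as the arm can. A call with a gripper value outside its range is refused whole. "fingers" is the opening, from -1 (shut) to 1 (fully open), set as the call begins (left out, the last holds). The fingers move at their own pace and stop on an object; "newtons" is the grip in N (left out, the last holds). Time passes only in rows, so rows that repeat a pose let the fingers close, or fill a call up. It gives the time, the measured TCP pose, the force and the opening at its end, in the units of the state.
- sensors.sense(): the state, without advancing time (a new reading comes with each control period).
- vision.get_image(name): name is "side" or "top" or "wrist"; returns the picture (420x560x3 uint8, red, green, blue); there is no depth.
- vision.calibration(name): a dict with "vertical_fov" (degrees; the focal length in pixels is half the picture's height over the tangent of half this angle, whatever the lens; pixels are square), "cx", "cy" (the principal point, pixels), "k1" (the pictures are not rectified: a ray, as slopes to the right and down, at radius r is drawn at 1 + k1 r^2 times it, then the intrinsics apply), "eye" and "rotation" of the camera in the world; the wrist camera has in their place "mount" (4x4, takes a point from camera to tool coordinates, whose origin is the TCP and whose axes are the flange's). Camera axes: x right, y up, looking along -z (the intrinsics and any distortion apply to the point x, -y, -z); pixel columns grow to the right and rows downward; lengths in m; the calibration is good to about 2 mm. A picture is of the moment at which its call begins: read the wrist's pose just before it. calibration takes no time and is no camera call.
- workorder.sign_off(): hands the job in, once; it reports no verdict.
Trained networks look in the newest picture that a camera, given by its name, has taken for a name from the list of things; names that differ only in an ending like _2 or _b are one class to them, and where a whole thing is asked for, a point or a joint stands for the part that bears it (a point fixed in the world has none). Each returns a list of dicts, best first, with "conf" (0 to 1); they miss things now and then, are a little off and sometimes report something else, mostly with a low value. They report only what shows in the picture. A call takes as long as a camera call.
- vision.masks_of(camera, name): "mask" (420x560 bool, what is visible of it) and "xy" ([column, row] in pixels, amid what is visible of it).
The state is a dict: "time_s": time; "joints": joint angles; "qvel": joint speeds; "tau": joint torques, N m; "tool_pos": TCP position; "orientation": TCP orientation; "force": force on the tool from outside, world axes, zero at the start; "wrist_torque": the same for the moment, N m; "width": finger opening in m.
Only numpy, scipy, OpenCV 4.12 (cv2) and the standard library are available. Lean on these libraries where they do the work, as an engineer would, in place of code of your own. Each camera call takes 0.05 s, during which the arm holds its last target.

## Working session

There is one attempt and no reset: what is moved stays moved. The work goes in short steps, Python scripts to look and compute and a tool call to move; the robot and the scene stay as the last step left them, time stands still between calls to the robot, and variables do not carry over. Pictures are saved under pics/ and viewed, and the job is handed in when it is done.

Besides the shell and the picture viewer there is one more tool, called as name([rows], argument=value, ...), one row to a line, values as JSON. arm_command: Moves the arm, as the interface text tells. Its arguments: {"type":"object","properties":{"moves":{"type":"array","items":{"type":"array","items":{"type":"array","items":{"type":"number"}}}},"fingers":{"type":"number"},"newtons":{"type":"number"}},"required":["moves"]}

```bash
ls -la; mkdir -p pics; python3 - <<'E'
from bench import sensors, vision, workorder
import cv2
print(sensors.sense())
for n in ["side","top","wrist"]:
    im=vision.get_image(n); cv2.imwrite(f"pics/{n}0.png",im[:,:,::-1]); print(n,vision.calibration(n))
E
```

```text
total 12
drwxr-xr-x  3 agent agent 4096 Dec  6 08:49 .
drwxr-xr-x 23 root  root  4096 Dec  6 08:49 ..
drwxr-xr-x  2 agent agent 4096 Dec  6 08:49 pics
{'time_s': 0.0, 'joints': array([ 1.15035956,  0.33286817, -0.06470167,  1.46096103,  0.02162086,
        1.3499068 , -0.08848201]), 'qvel': array([ 6.33023016e-04,  3.66233005e-05, -1.66896933e-03, -5.91127098e-04,
        1.23983363e-03,  7.12273080e-05, -1.19416190e-03]), 'tau': array([-1.86951011e-04, -6.25452375e+01,  4.90501116e-02, -3.91601264e+01,
        1.61408808e-02,  9.87851643e-03,  2.02619566e-05]), 'tool_pos': array([ 0.24197962, -0.57583669,  0.23050885]), 'orientation': array([-3.07825812e+00, -6.20601241e-01,  5.83855443e-04]), 'force': array([0.30163884, 0.50514163, 0.01244619]), 'wrist_torque': array([ 0.01225061, -0.0089032 ,  0.0025531 ]), 'width': 0.08539385282028435}
side {'vertical_fov': 46.04985231284268, 'cx': 274.05169239339654, 'cy': 199.60244483573115, 'k1': -0.05091931874388851, 'eye': array([ 0.16880321, -1.27804352,  1.33432226]), 'rotation': array([ 0.82432533, -0.12272174, -0.23974478])}
top {'vertical_fov': 45.435154758492466, 'cx': 277.1667359914191, 'cy': 217.5778787887683, 'k1': -0.13922090955151026, 'eye': array([ 0.44498664, -0.02936267,  1.85526144]), 'rotation': array([ 0.0486588 , -0.02872117, -1.56371754])}
wrist {'vertical_fov': 63.797251458619414, 'cx': 284.11798376704843, 'cy': 209.61880049840013, 'k1': -0.06152367046412689, 'mount': array([[ 6.33779253e-04,  9.45415985e-01,  3.25865329e-01,
         8.35585534e-02],
       [ 9.99998806e-01, -1.05839858e-03,  1.12576701e-03,
         1.49119580e-04],
       [ 1.40921353e-03,  3.25864227e-01, -9.45415528e-01,
        -1.42160566e-01],
       [ 0.00000000e+00,  0.00000000e+00,  0.00000000e+00,
         1.00000000e+00]])}
```

View pics/side0.png

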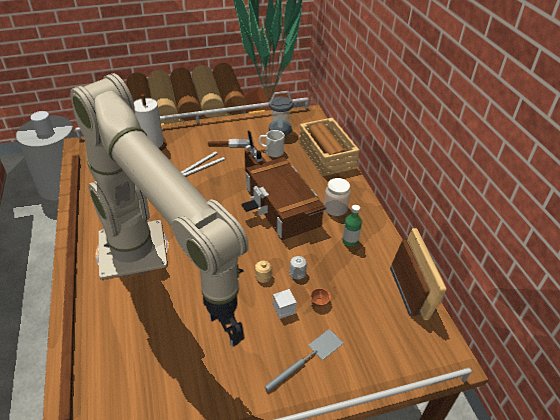

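View pics/top0.png

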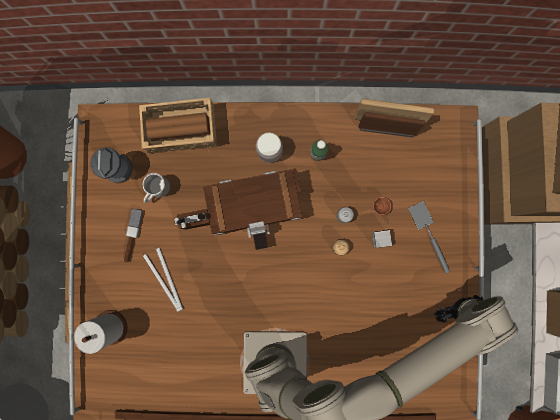

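View pics/wrist0.png

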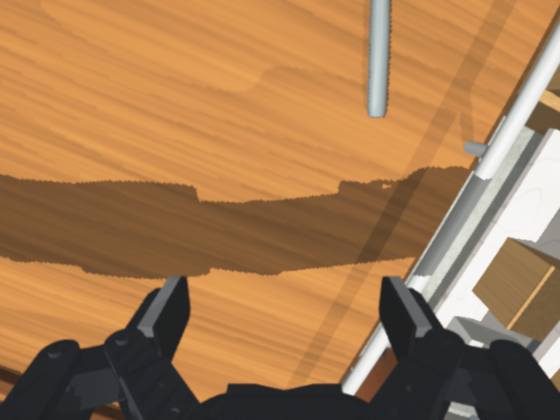

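```bash
cat > h.py <<'E'
import numpy as np, cv2
from scipy.spatial.transform import Rotation as R
from bench import sensors, vision, workorder
def cam(n,st=None):
    c=vision.calibration(n)
    f=210/np.tan(np.radians(c['vertical_fov'])/2)
    if n=='wrist':
        st=st or sensors.sense()
        T=np.eye(4);T[:3,:3]=R.from_rotvec(st['orientation']).as_matrix();T[:3,3]=st['tool_pos']
        M=T@np.array(c['mount']);Rm=M[:3,:3];e=M[:3,3]
    else: Rm=R.from_rotvec(c['rotation']).as_matrix();e=np.array(c['eye'])
    return dict(f=f,cx=c['cx'],cy=c['cy'],k=c['k1'],R=Rm,e=e)
def proj(c,P):
    p=(np.atleast_2d(P)-c['e'])@c['R']
    s=np.c_[p[:,0]/-p[:,2],-p[:,1]/-p[:,2]]
    r2=(s**2).sum(1,keepdims=True); s=s*(1+c['k']*r2)
    return s*c['f']+[c['cx'],c['cy']]
def ray(c,uv):
    d=(np.array(uv,float)-[c['cx'],c['cy']])/c['f']; s=d.copy()
    for _ in range(20): s=d/(1+c['k']*(s**2).sum())
    v=c['R']@np.array([s[0],-s[1],-1]); return c['e'],v/np.linalg.norm(v)
def onz(c,uv,z):
    e,v=ray(c,uv); return e+v*(z-e[2])/v[2]
def tri(*cu):
    A=np.zeros((3,3));b=np.zeros(3)
    for c,uv in cu:
        e,v=ray(c,uv);Q=np.eye(3)-np.outer(v,v);A+=Q;b+=Q@e
    return np.linalg.solve(A,b)
def snap(n,name,crop=None,scale=1):
    st=sensors.sense(); im=vision.get_image(n)
    o=im[:,:,::-1]
    if crop: x0,y0,x1,y1=crop;o=o[y0:y1,x0:x1]
    o=cv2.resize(np.ascontiguousarray(o),None,fx=scale,fy=scale,interpolation=cv2.INTER_CUBIC)
    cv2.imwrite(f'pics/{name}.png',o); return cam(n,st),im
E
python3 - <<'E'
from h import *
c={}
c['side'],_=snap('side','s1',(220,110,380,250),5)
c['top'],_=snap('top','t1',(165,150,315,260),5)
for n in ['chest','shaker','tin','grinder','jar','bowl','bolt_knob','lever_tip','release_top','lid_edge','mug','canister','sauce']:
    for k in ['top','side']:
        m=vision.masks_of(k,n)
        print(n,k,[(round(d['conf'],2),np.round(d['xy']),int(d['mask'].sum()),np.round(onz(c[k],d['xy'],0.03 if n!='chest' else .1),3)) for d in m[:2]])
E
```

```text
chest top [(0.72, array([251., 207.]), 5381, array([0.568, 0.086, 0.1  ])), (0.53, array([182., 220.]), 39, array([0.519, 0.33 , 0.1  ]))]
chest side [(0.78, array([282., 197.]), 4651, array([0.57 , 0.033, 0.1  ]))]
shaker top [(0.54, array([342., 214.]), 201, array([ 0.55, -0.24,  0.03]))]
shaker side [(0.8, array([296., 266.]), 344, array([ 0.543, -0.244,  0.03 ]))]
tin top [(0.73, array([381., 238.]), 316, array([ 0.463, -0.386,  0.03 ])), (0.45, array([195., 216.]), 123, array([0.538, 0.295, 0.03 ]))]
tin side [(0.66, array([283., 303.]), 529, array([ 0.458, -0.381,  0.03 ]))]
grinder top [(0.56, array([337., 248.]), 201, array([ 0.425, -0.223,  0.03 ]))]
grinder side [(0.66, array([264., 268.]), 306, array([ 0.436, -0.227,  0.03 ]))]
jar top [(0.7, array([251., 204.]), 5532, array([0.586, 0.091, 0.03 ]))]
jar side [(0.39, array([275., 142.]), 520, array([0.659, 0.468, 0.03 ]))]
bowl top [(0.57, array([382., 207.]), 243, array([ 0.576, -0.388,  0.03 ])), (0.41, array([254., 198.]), 4584, array([0.608, 0.08 , 0.03 ]))]
bowl side [(0.57, array([336., 195.]), 771, array([0.803, 0.06
[... 869 characters left out ...]
89.]), 2701, array([0.619, 0.15 , 0.03 ]))]
mug top []
mug side [(0.84, array([274., 140.]), 477, array([0.661, 0.484, 0.03 ])), (0.55, array([250., 143.]), 80, array([0.55 , 0.487, 0.03 ]))]
canister top [(0.57, array([272., 149.]), 614, array([0.787, 0.015, 0.03 ]))]
canister side [(0.92, array([333., 195.]), 754, array([0.791, 0.068, 0.03 ])), (0.34, array([318., 297.]), 270, array([ 0.576, -0.387,  0.03 ]))]
sauce top [(0.78, array([321., 151.]), 273, array([ 0.781, -0.165,  0.03 ])), (0.7, array([382., 206.]), 258, array([ 0.58 , -0.391,  0.03 ]))]
sauce side [(0.8, array([352., 228.]), 548, array([ 0.799, -0.122,  0.03 ])), (0.5, array([202., 170.]), 243, array([0.313, 0.352, 0.03 ]))]
```

View pics/s1.png

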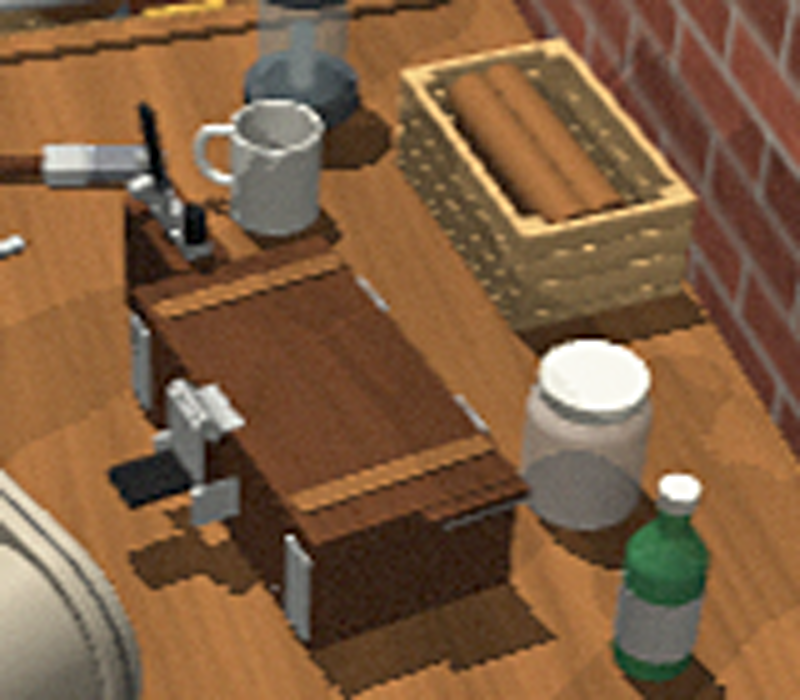

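View pics/t1.png

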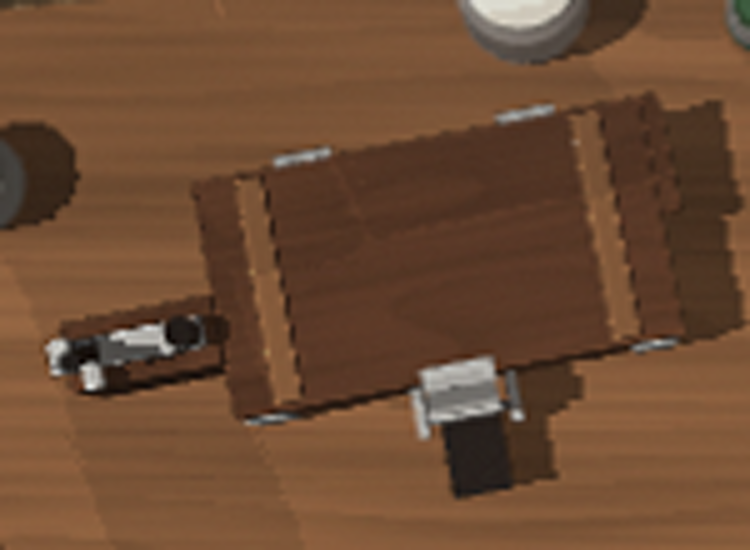

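```bash
cat > fit.py <<'E'
from h import *
from scipy.optimize import least_squares
T=cam('top');S=cam('side')
L=[(.085,.16,.1105),(-.085,.16,.1105),(-.085,-.16,.1105),(.085,-.16,.1105)]
mt=np.array([(192,185),(237,420),(685,340),(655,95)])/5+[165,150]
ms=np.array([(325,237),(130,293),(318,540),(530,490)])/5+[220,110]
ex=[(-.183,.022,.066),(-.183,-.022,.066)];me=np.array([(458,497),(513,485)])/5+[165,150]
ek=[(-.02,.183,.1535)];mk=np.array([(185,330)])/5+[165,150]
mks=np.array([(193,207)])/5+[220,110]
def W(p,P):
    c,s=np.cos(p[2]),np.sin(p[2]);P=np.array(P)
    return np.c_[p[0]+c*P[:,0]-s*P[:,1],p[1]+s*P[:,0]+c*P[:,1],P[:,2]]
def res(p):
    return np.r_[(proj(T,W(p,L+ex+ek))-np.r_[mt,me,mk]).ravel(),(proj(S,W(p,L+ek))-np.r_[ms,mks]).ravel()]
r=least_squares(res,[.59,.08,.15],loss='soft_l1')
print(r.x,np.round(res(r.x).reshape(-1,2),1))
E
python3 fit.py
```

```text
[0.58884237 0.07775035 0.19236557] [[ 0.6 -1.4]
 [ 0.1 -0.8]
 [ 0.6 -1.7]
 [-2.5 -0.3]
 [ 0.5  4. ]
 [ 1.6  4.1]
 [-1.2 -0.5]
 [-0.3 -0.5]
 [ 0.3 -0.6]
 [-0.8  1.7]
 [-1.5 -2.3]
 [ 0.2  0.5]]
```

```bash
cat >> h.py <<'E'
CH=[0.5888,0.0778,0.19]
import json,os
if os.path.exists('chest.json'): CH=json.load(open('chest.json'))
def c2w(p):
    c,s=np.cos(CH[2]),np.sin(CH[2]);return np.array([CH[0]+c*p[0]-s*p[1],CH[1]+s*p[0]+c*p[1],p[2]])
def w2c(p):
    c,s=np.cos(CH[2]),np.sin(CH[2]);a,b=p[0]-CH[0],p[1]-CH[1];return np.array([c*a+s*b,-s*a+c*b,p[2]])
def theta(st):
    x=R.from_rotvec(st['orientation']).as_matrix()[:,0];return np.arctan2(x[1],x[0])
def go(target,th=None,st=None):
    """target world xyz; prints tool-frame shift & twist"""
    st=st or sensors.sense();M=R.from_rotvec(st['orientation']).as_matrix()
    d=M.T@(np.array(target)-st['tool_pos']); t=theta(st)
    tw=0 if th is None else -((th-t+np.pi)%(2*np.pi)-np.pi)
    n=max(np.linalg.norm(d)/.0417,abs(tw)/.125)
    print('shift',np.round(d,4),'twist',round(tw,3),'rows>=',round(n,1),'| tcp',np.round(st['tool_pos'],4),'chest',np.round(w2c(st['tool_pos']),4),'th',round(t,3),'t',round(st['time_s'],2))
def goc(p,dth=0): go(c2w(p),CH[2]+np.pi/2+dth)
E
python3 - <<'E'
from h import *
go([.42,-.3,.32],1.76)
E
```

```text
shift [ 0.271  -0.1857 -0.0887] twist -1.362 rows>= 10.9 | tcp [ 0.2421 -0.5762  0.2313] chest [-0.4639 -0.5768  0.2313] th 0.398 t 1.55
```

arm_command([
  [[0.035, -0.024, -0.02, -0.12], [0.07, -0.048, -0.04, -0.24], [0.105, -0.072, -0.06, -0.36], [0.14, -0.096, -0.08, -0.48], [0.17, -0.116, -0.09, -0.6]],
])

```text
time_s: 1.97
tool_pos: [0.346, -0.4152, 0.3177]
orientation: [2.753, 1.51, -0.0]
force: [0.5, -0.4, 0.3]
width: 0.0854
```

```bash
python3 - <<'E'
from h import *
goc([-.19,0,.32])
E
```

```text
shift [ 0.4157 -0.1984 -0.003 ] twist -0.758 rows>= 11.0 | tcp [ 0.346  -0.4152  0.3177] chest [-0.3316 -0.4383  0.3177] th 1.003 t 1.97
```

arm_command([
  [[0.036, -0.017, 0, -0.12], [0.072, -0.034, 0, -0.24], [0.108, -0.051, 0, -0.36], [0.144, -0.068, 0, -0.48], [0.18, -0.086, 0, -0.6]],
], fingers=0.18)

```text
time_s: 2.38
tool_pos: [0.3706, -0.2167, 0.316]
orientation: [2.184, 2.257, -0.001]
force: [0.1, 0.2, 0.0]
width: 0.0506
```

```bash
python3 - <<'E'
from h import *
goc([-.19,0,.30])
E
```

```text
shift [0.2575 0.0401 0.0158] twist -0.157 rows>= 6.3 | tcp [ 0.3706 -0.2167  0.316 ] chest [-0.2699 -0.248   0.316 ] th 1.604 t 2.38
```

arm_command([
  [[0.04, 0.01, 0, -0.08], [0.08, 0.02, 0, -0.157], [0.12, 0.03, 0, -0.157], [0.16, 0.035, 0, -0.157], [0.2, 0.04, 0, -0.157]],
])

```text
time_s: 2.8
tool_pos: [0.4051, -0.0155, 0.3161]
orientation: [2.007, 2.416, -0.0]
force: [1.1, -0.5, 0.1]
width: 0.051
```

```bash
python3 - <<'E'
from h import *
c,_=snap('wrist','w1')
goc([-.19,0,.30])
E
```

```text
shift [0.049  0.006  0.0166] twist 0.003 rows>= 1.2 | tcp [ 0.4057 -0.0074  0.3166] chest [-0.1959 -0.0491  0.3166] th 1.764 t 2.85
```

View pics/w1.png

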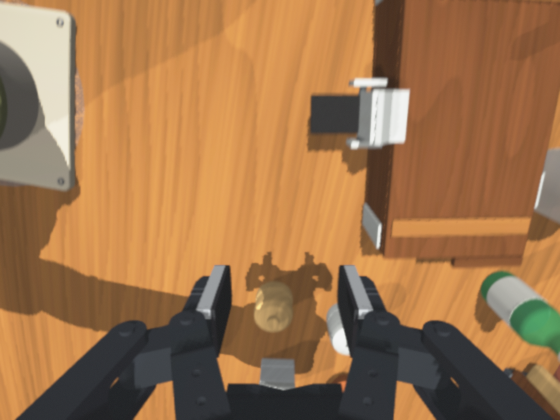

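arm_command([
  [[0.02, 0.006, 0.016, 0.003], [0.049, 0.006, 0.016, 0.003], [0.049, 0.006, 0.016, 0.003], [0.049, 0.006, 0.016, 0.003], [0.049, 0.006, 0.016, 0.003]],
])

```text
time_s: 3.27
tool_pos: [0.4023, 0.0312, 0.3002]
orientation: [2.011, 2.412, -0.0]
force: [0.7, -0.4, -0.3]
width: 0.0501
```

```bash
python3 - <<'E'
from h import *
c,_=snap('wrist','w2',(260,60,560,360),2)
goc([-.19,0,.30])
Pn=[[-.183,.022,.066],[-.183,-.022,.066],[-.085,-.16,.1105],[.085,-.16,.1105]]
print(proj(c,[c2w(p) for p in Pn]))
import pickle;pickle.dump(c,open('w2.pkl','wb'))
E
```

```text
shift [0.0109 0.0019 0.0001] twist -0.01 rows>= 0.3 | tcp [0.4023 0.0308 0.3001] chest [-0.192  -0.0109  0.3001] th 1.751 t 3.32
[[292.35045162 142.82917757]
 [292.38594737 181.44727691]
 [377.34424495 305.59247003]
 [517.0043494  301.95814345]]
```

View pics/w2.png

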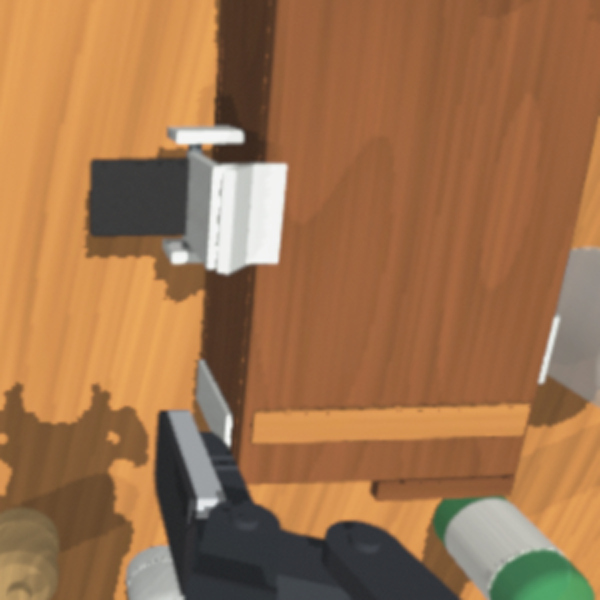

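```bash
cat >> fit.py <<'E'
import pickle,json
w=pickle.load(open('w2.pkl','rb'))
PW=[(-.168,.022,.066),(-.168,-.022,.066),(-.085,-.16,.1105),(.085,-.16,.1105)];mw=np.array([(305,139.5),(305,177.5),(380,301.5),(517.5,297.5)])
ex=[(-.168,.022,.066),(-.168,-.022,.066)]
def res2(p): return np.r_[res(p),(proj(w,W(p,PW))-mw).ravel()]
r=least_squares(res2,[.59,.08,.15],loss='soft_l1')
print(r.x,np.round(res2(r.x).reshape(-1,2),1))
json.dump(list(r.x),open('chest.json','w'))
E
python3 fit.py; python3 -c "
from h import *
goc([-.188,0,.1])"
```

```text
[0.58884237 0.07775035 0.19236557] [[ 0.6 -1.4]
 [ 0.1 -0.8]
 [ 0.6 -1.7]
 [-2.5 -0.3]
 [ 0.5  4. ]
 [ 1.6  4.1]
 [-1.2 -0.5]
 [-0.3 -0.5]
 [ 0.3 -0.6]
 [-0.8  1.7]
 [-1.5 -2.3]
 [ 0.2  0.5]]
[0.58752617 0.08177041 0.19435511] [[-0.6 -0.9]
 [-1.  -0.3]
 [-0.5 -1.4]
 [-3.7 -0. ]
 [-1.3  0.2]
 [-0.2  0.3]
 [-2.4  0. ]
 [-1.  -1. ]
 [-0.3 -1.1]
 [-1.4  0.9]
 [-2.1 -3. ]
 [-0.4 -0. ]
 [ 0.4  0.1]
 [ 0.1  1. ]
 [-2.2  1.3]
 [ 0.5  1.2]]
shift [0.0143 0.0033 0.2001] twist -0.014 rows>= 4.8 | tcp [0.4023 0.0308 0.3001] chest [-0.1916 -0.0142  0.3001] th 1.751 t 3.32
```

arm_command([
  [[0.004, 0.006, 0.04, -0.014], [0.01, 0.006, 0.08, -0.014], [0.014, 0.006, 0.12, -0.014], [0.014, 0.006, 0.16, -0.014], [0.014, 0.006, 0.2, -0.014]],
])

```text
time_s: 3.73
tool_pos: [0.4057, 0.0458, 0.0985]
orientation: [1.995, 2.425, 0.001]
force: [1.5, -1.0, -0.4]
width: 0.0502
```

```bash
python3 - <<'E'
from h import *
goc([-.185,0,.06])
snap('wrist','w3')
snap('side','s3',(200,110,360,250),4)
E
```

```text
shift [0.0002 0.0003 0.0385] twist -0.001 rows>= 0.9 | tcp [0.4057 0.0458 0.0985] chest [-0.1854 -0.0002  0.0985] th 1.765 t 3.73
```

View pics/w3.png

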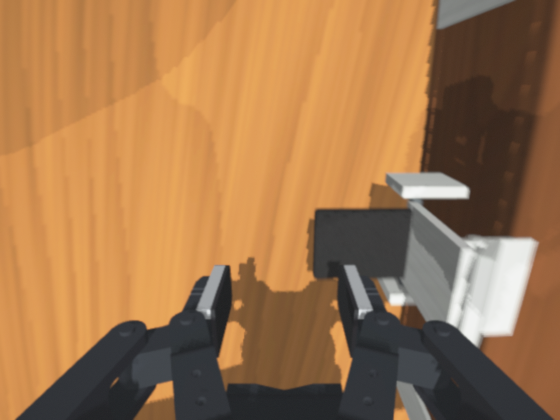

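View pics/s3.png

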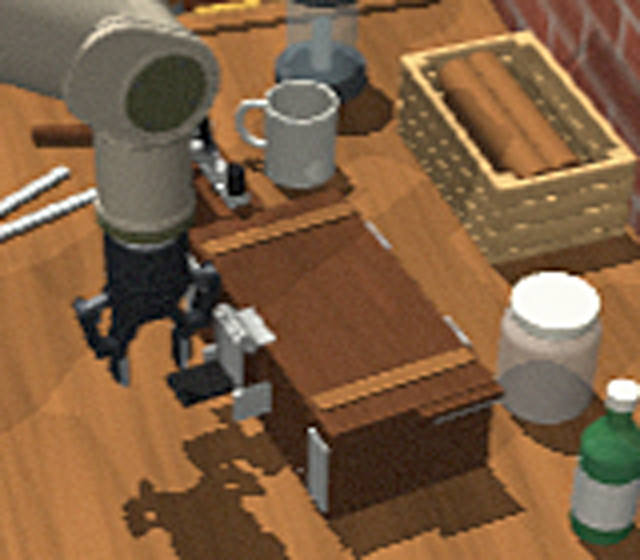

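arm_command([
  [[0, -0.004, 0.006, 0], [0, -0.004, 0.012, 0], [0, -0.004, 0.018, 0], [0, -0.004, 0.024, 0], [0, -0.004, 0.029, 0]],
])

```text
time_s: 4.25
tool_pos: [0.4024, 0.0455, 0.0713]
orientation: [1.994, 2.425, 0.001]
force: [1.1, 0.1, -0.7]
width: 0.0504
```

arm_command([
  [[0, 0, 0.003, 0], [0, 0, 0.006, 0], [0, 0, 0.009, 0], [0, 0, 0.012, 0], [0, 0, 0.014, 0]],
])

```text
time_s: 4.67
tool_pos: [0.4014, 0.0457, 0.0566]
orientation: [-1.994, -2.427, 0.001]
force: [-2.0, -0.2, 1.9]
width: 0.0503
```

```bash
python3 - <<'E'
from h import *
goc([-.185,0,.06])
snap('wrist','w4')
snap('side','s4',(200,110,360,250),4)
E
```

```text
shift [-0.0005  0.0046 -0.0034] twist 0.001 rows>= 0.1 | tcp [0.4014 0.0457 0.0566] chest [-0.1896  0.0005  0.0566] th 1.766 t 4.67
```

View pics/w4.png

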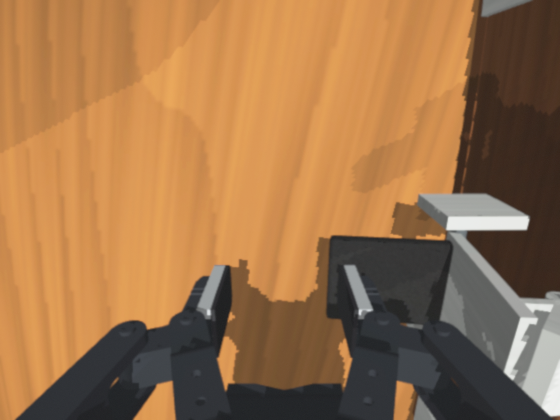

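View pics/s4.png

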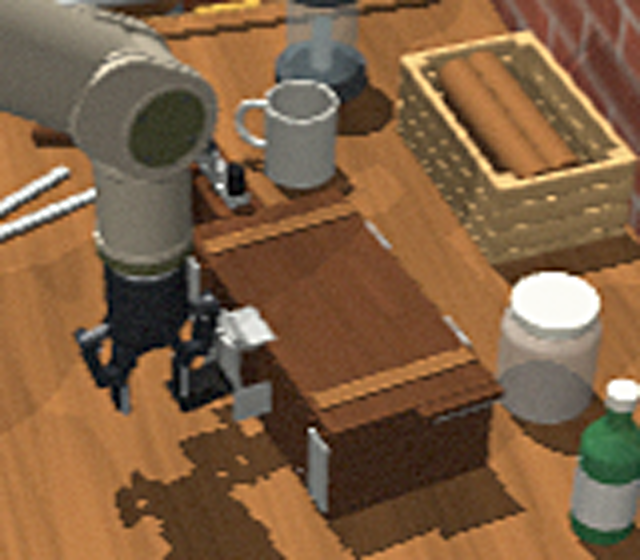

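arm_command([
  [[0, -0.002, 0.003, 0], [0, -0.002, 0.005, 0], [0, -0.002, 0.007, 0], [0, -0.002, 0.009, 0], [0, -0.002, 0.01, 0]],
])

```text
time_s: 5.18
tool_pos: [0.4002, 0.0454, 0.048]
orientation: [1.994, 2.426, -0.001]
force: [-22.1, -3.7, 45.6]
width: 0.0504
```

```bash
python3 - <<'E'
from h import *
goc([-.185,0,.06])
snap('side','s5',(200,110,360,250),4)
E
```

```text
shift [-0.0005  0.0058 -0.012 ] twist 0.001 rows>= 0.3 | tcp [0.4002 0.0454 0.048 ] chest [-0.1908  0.0005  0.048 ] th 1.766 t 5.18
```

View pics/s5.png

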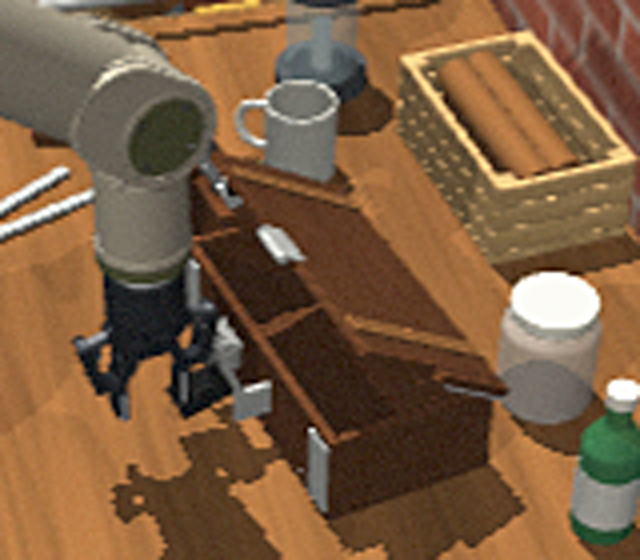

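arm_command([
  [[0, -0.003, -0.005, 0], [0, -0.006, -0.015, 0], [0, -0.006, -0.03, 0], [0, -0.006, -0.06, 0], [0, -0.006, -0.1, 0]],
])

```text
time_s: 5.65
tool_pos: [0.3918, 0.0442, 0.146]
orientation: [-1.991, -2.424, 0.003]
force: [0.0, -1.8, -0.2]
width: 0.0504
```

```bash
python3 - <<'E'
from h import *
ph=.6
for ph in (.6,.65): print(ph,.085-.17*np.cos(ph)-.005*np.sin(ph),.1005+.17*np.sin(ph))
goc([-.055+.01,-.05,.30])
snap('wrist','w6')
snap('side','s6',(200,110,360,250),4)
E
```

```text
0.6 -0.058130266901620486 0.19648922047715603
0.65 -0.05336017778201969 0.20338168897512673
shift [-0.0508  0.1536 -0.1548] twist 0.001 rows>= 5.4 | tcp [0.3918 0.0442 0.146 ] chest [-0.1993  0.001   0.146 ] th 1.766 t 5.65
```

View pics/w6.png

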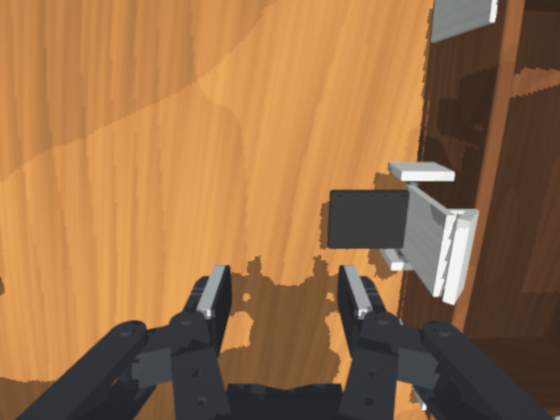

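View pics/s6.png

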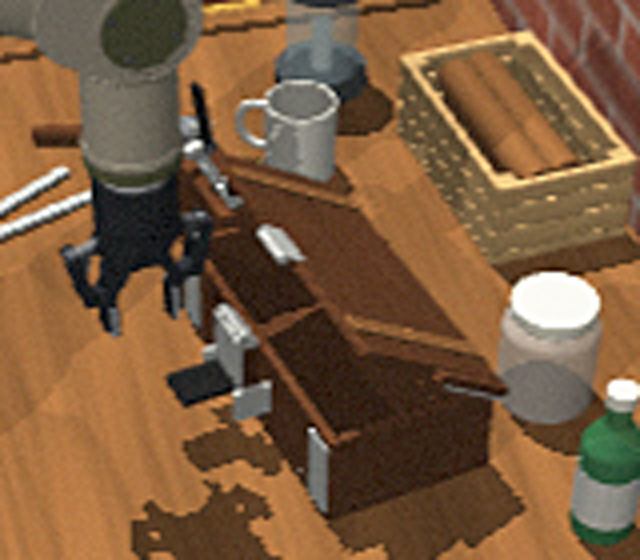

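arm_command([
  [[-0.01, 0, -0.04, 0], [-0.02, 0, -0.08, 0], [-0.03, 0, -0.12, 0], [-0.045, 0.01, -0.155, 0], [-0.056, 0.04, -0.155, 0]],
], fingers=1)

```text
time_s: 6.17
tool_pos: [0.4452, -0.005, 0.3086]
orientation: [1.992, 2.416, 0.002]
force: [1.3, 0.2, 0.3]
width: 0.0856
```

arm_command([
  [[0, 0.04, 0, 0], [0, 0.08, 0, 0], [0, 0.118, 0, 0], [0, 0.118, 0, 0], [0, 0.118, 0, 0]],
], fingers=1)

```text
time_s: 6.58
tool_pos: [0.5604, 0.0204, 0.2989]
orientation: [-1.989, -2.424, 0.0]
force: [-0.2, 0.4, -0.8]
width: 0.0854
```

```bash
python3 - <<'E'
from h import *
goc([-.04,-.055,.175])
c,_=snap('wrist','w7')
for ph in (.5,.6,.7):
  for y in (-.16,.022,-.022): print(ph,y,proj(c,[c2w([.085-.17*np.cos(ph),y,.1005+.17*np.sin(ph)])]))
snap('side','s7',(200,110,360,250),4)
E
```

```text
shift [-0.0006 -0.001   0.1239] twist 0.002 rows>= 3.0 | tcp [0.5604 0.0204 0.2989] chest [-0.0385 -0.055   0.2989] th 1.767 t 6.58
0.5 -0.16 [[256.75339416 313.74523484]]
0.5 0.022 [[250.92687539 105.08524959]]
0.5 -0.022 [[252.41935598 163.81156043]]
0.6 -0.16 [[265.59757462 323.88414308]]
0.6 0.022 [[261.59611713 105.59544575]]
0.6 -0.022 [[262.62225766 167.59577318]]
0.7 -0.16 [[277.0056332  334.21894922]]
0.7 0.022 [[275.78229146 106.14813139]]
0.7 -0.022 [[276.08731816 171.54602992]]
```

View pics/w7.png

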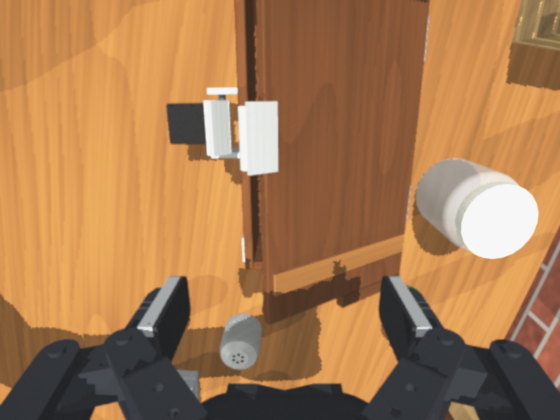

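View pics/s7.png

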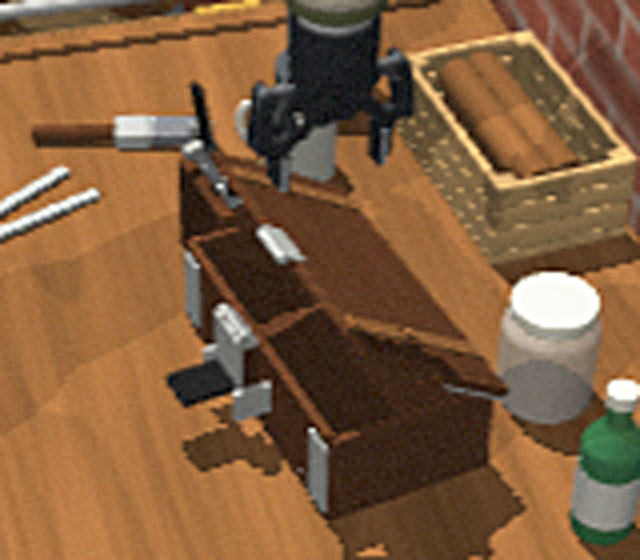

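arm_command([
  [[0, 0, 0.03, 0], [0, 0, 0.06, 0], [0, 0, 0.09, 0], [0, 0, 0.11, 0], [0, 0, 0.118, 0]],
])

```text
time_s: 7.1
tool_pos: [0.5576, 0.0188, 0.1822]
orientation: [1.995, 2.426, -0.005]
force: [-0.4, -0.0, -0.7]
width: 0.0854
```

```bash
python3 - <<'E'
from h import *
goc([-.04,-.055,.175])
c,_=snap('wrist','w8')
snap('side','s8',(200,110,360,250),4)
E
```

```text
shift [0.001  0.0016 0.0072] twist 0.0 rows>= 0.2 | tcp [0.5576 0.0188 0.1822] chest [-0.0415 -0.056   0.1822] th 1.765 t 7.1
```

View pics/w8.png

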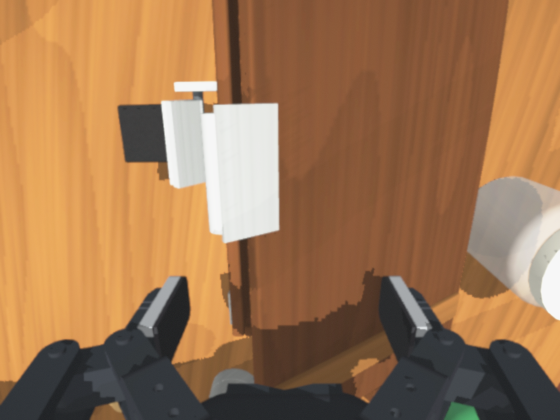

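View pics/s8.png

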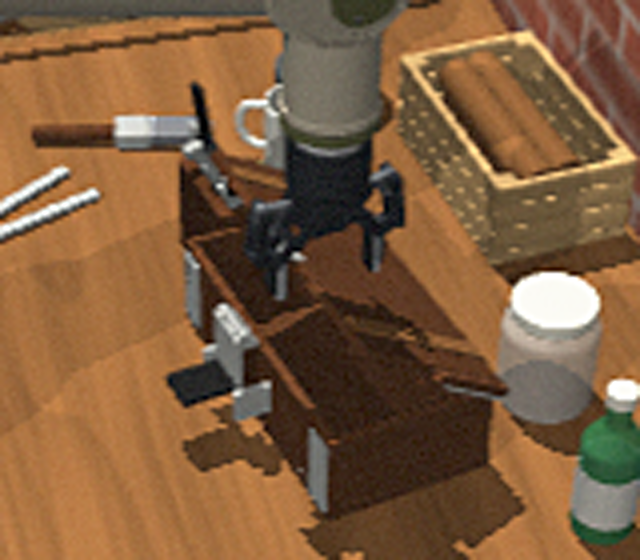

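arm_command([
  [[0, 0, 0.003, 0], [0, 0, 0.003, 0], [0, 0, 0.003, 0], [0, 0, 0.003, 0], [0, 0, 0.003, 0]],
], fingers=-0.2, newtons=20)

```text
time_s: 7.62
tool_pos: [0.558, 0.0194, 0.1814]
orientation: [-1.994, -2.425, 0.006]
force: [-10.9, -2.7, 6.7]
width: 0.034
```

```bash
python3 - <<'E'
from h import *
goc([-.04,-.055,.175])
c,_=snap('wrist','w9')
snap('side','s9',(200,110,360,250),4)
E
```

```text
shift [0.0005 0.001  0.0064] twist 0.0 rows>= 0.2 | tcp [0.558  0.0194 0.1814] chest [-0.041  -0.0555  0.1814] th 1.766 t 7.62
```

View pics/w9.png

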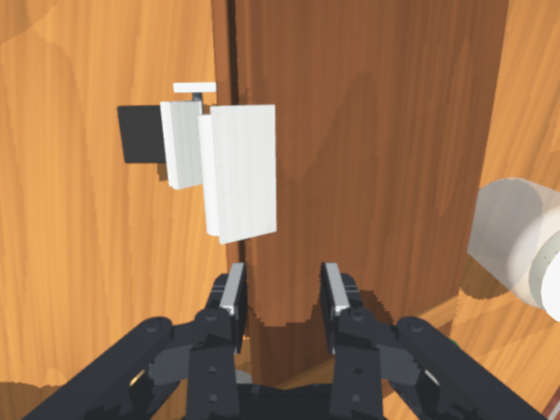

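View pics/s9.png

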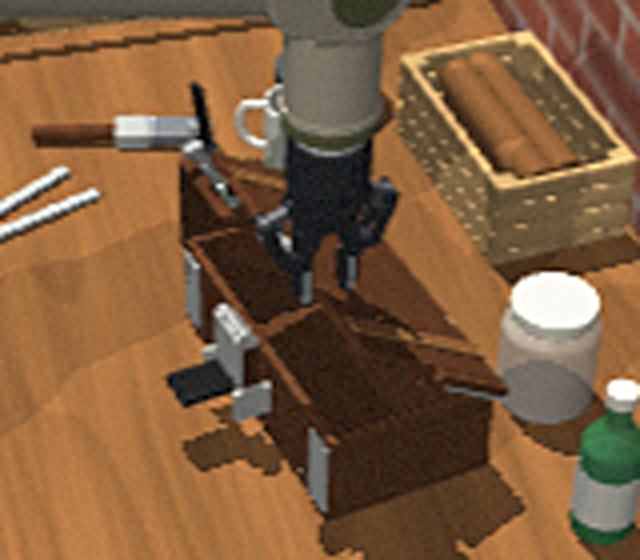

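arm_command([
  [[0, 0, 0, 0], [0, 0, 0, 0], [0, 0, 0, 0], [0, 0, 0, 0], [0, 0, 0, 0]],
])

```text
time_s: 8.13
tool_pos: [0.5579, 0.0194, 0.1812]
orientation: [-1.993, -2.425, 0.006]
force: [-11.7, -2.6, 7.6]
width: 0.0343
```

```bash
python3 - <<'E'
from h import *
goc([-.04,-.055,.175])
# arc plan: opening w=.05, front pad face on bottom corner, tip depth
for w in (.05,.03):
  for ph in (.6,.8,1.0,1.2,1.4,1.57,1.68,1.72):
    print(w,ph,np.round([.085-.17*np.cos(ph)+w/2,.1005+.17*np.sin(ph)-.02],4))
E
```

```text
shift [0.0005 0.0011 0.0061] twist 0.001 rows>= 0.2 | tcp [0.5579 0.0194 0.1812] chest [-0.0411 -0.0555  0.1812] th 1.766 t 8.13
0.05 0.6 [-0.0303  0.1765]
0.05 0.8 [-0.0084  0.2025]
0.05 1.0 [0.0181 0.2236]
0.05 1.2 [0.0484 0.2389]
0.05 1.4 [0.0811 0.248 ]
0.05 1.57 [0.1099 0.2505]
0.05 1.68 [0.1285 0.2495]
0.05 1.72 [0.1353 0.2486]
0.03 0.6 [-0.0403  0.1765]
0.03 0.8 [-0.0184  0.2025]
0.03 1.0 [0.0081 0.2236]
0.03 1.2 [0.0384 0.2389]
0.03 1.4 [0.0711 0.248 ]
0.03 1.57 [0.0999 0.2505]
0.03 1.68 [0.1185 0.2495]
0.03 1.72 [0.1253 0.2486]
```

arm_command([
  [[0, 0, 0, 0], [0, 0.003, 0, 0], [0, 0.006, 0.001, 0], [0, 0.009, 0.002, 0], [0, 0.011, 0.002, 0]],
], fingers=0.18)

```text
time_s: 8.55
tool_pos: [0.5654, 0.0207, 0.178]
orientation: [-1.99, -2.421, 0.018]
force: [-39.1, -7.6, 23.8]
width: 0.0501
```

```bash
python3 - <<'E'
from h import *
goc([-.0084,-.055,.2025])
c,_=snap('wrist','w10')
E
```

```text
shift [ 0.0006  0.0248 -0.0248] twist 0.0 rows>= 0.8 | tcp [0.5654 0.0207 0.178 ] chest [-0.0335 -0.0556  0.178 ] th 1.765 t 8.55
```

View pics/w10.png

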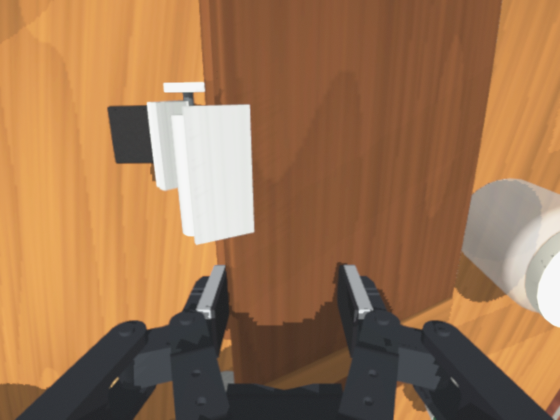

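arm_command([
  [[0, -0.004, -0.01, 0], [0, -0.004, -0.02, 0], [0, -0.004, -0.02, 0], [0, -0.004, -0.02, 0], [0, -0.004, -0.02, 0]],
], fingers=1)

```text
time_s: 9.02
tool_pos: [0.5669, 0.0213, 0.1989]
orientation: [1.994, 2.427, 0.001]
force: [-0.2, -0.1, -0.1]
width: 0.0854
```

```bash
python3 - <<'E'
from h import *
goc([-.0128,-.055,.175])
w=.085
for ph in (.6,.7,.8,.9,1.0,1.1,1.2,1.3,1.4,1.5,1.6,1.7):
    print(w,ph,np.round([.085-.17*np.cos(ph)+w/2,.1005+.17*np.sin(ph)-.025],4))
snap('side','s11',(200,110,360,250),4)
E
```

```text
shift [0.0003 0.0191 0.0239] twist 0.001 rows>= 0.7 | tcp [0.5669 0.0213 0.1989] chest [-0.0319 -0.0553  0.1989] th 1.766 t 9.02
0.085 0.6 [-0.0128  0.1715]
0.085 0.7 [-0.0025  0.185 ]
0.085 0.8 [0.0091 0.1975]
0.085 0.9 [0.0218 0.2087]
0.085 1.0 [0.0356 0.2186]
0.085 1.1 [0.0504 0.227 ]
0.085 1.2 [0.0659 0.2339]
0.085 1.3 [0.082  0.2393]
0.085 1.4 [0.0986 0.243 ]
0.085 1.5 [0.1155 0.2451]
0.085 1.6 [0.1325 0.2454]
0.085 1.7 [0.1494 0.2441]
```

View pics/s11.png

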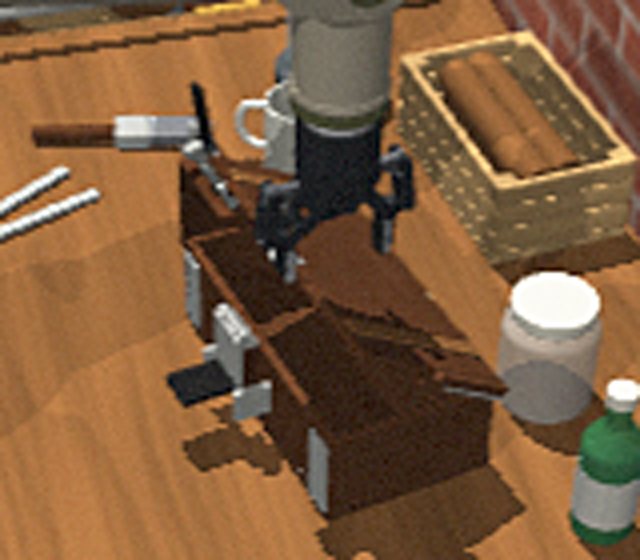

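arm_command([
  [[0, 0.0, 0.012, 0], [0, 0.004, 0.024, 0], [0, 0.012, 0.026, 0], [0, 0.019, 0.026, 0], [0, 0.019, 0.026, 0]],
])

```text
time_s: 9.48
tool_pos: [0.5831, 0.0243, 0.1716]
orientation: [-1.991, -2.423, 0.011]
force: [-13.7, -5.4, 8.8]
width: 0.0852
```

```bash
python3 - <<'E'
from h import *
goc([.0091,-.055,.1975])
snap('wrist','w12')
E
```

```text
shift [ 0.0005  0.0243 -0.0261] twist 0.001 rows>= 0.9 | tcp [0.5831 0.0243 0.1716] chest [-0.0154 -0.0556  0.1716] th 1.766 t 9.48
```

View pics/w12.png

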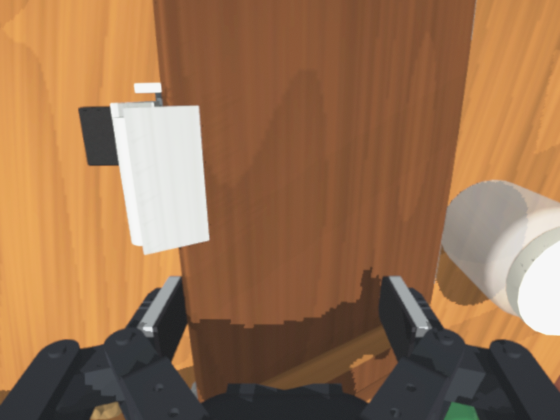

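arm_command([
  [[0, 0.003, -0.008, 0], [0, 0.009, -0.015, 0], [0, 0.015, -0.021, 0], [0, 0.021, -0.027, 0], [0, 0.027, -0.033, 0]],
])

```text
time_s: 9.95
tool_pos: [0.612, 0.0302, 0.2066]
orientation: [-1.994, -2.427, 0.002]
force: [-3.6, -1.1, 3.5]
width: 0.0854
```

```bash
python3 - <<'E'
from h import *
goc([.0356,-.055,.2186])
snap('wrist','w13')
snap('side','s13',(200,110,360,250),4)
E
```

```text
shift [ 0.0003  0.0215 -0.012 ] twist 0.001 rows>= 0.6 | tcp [0.612  0.0302 0.2066] chest [ 0.014  -0.0553  0.2066] th 1.766 t 9.95
```

View pics/w13.png

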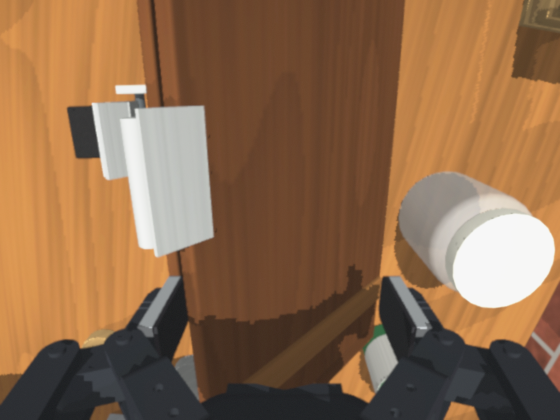

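View pics/s13.png

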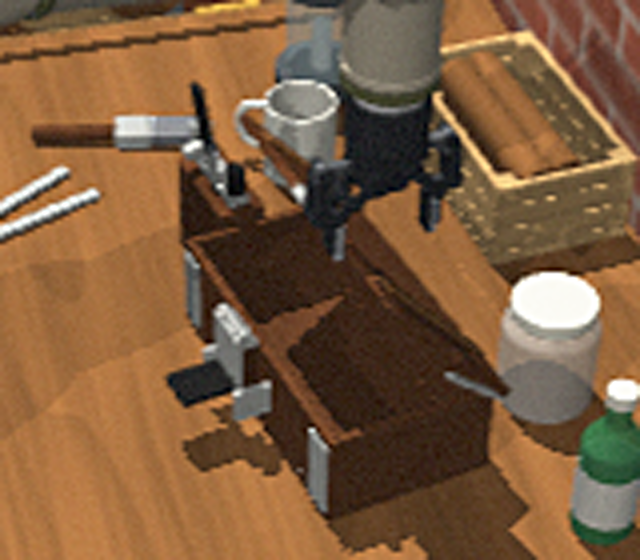

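arm_command([
  [[0, 0.007, -0.005, 0], [0, 0.014, -0.009, 0], [0, 0.021, -0.013, 0], [0, 0.028, -0.017, 0], [0, 0.036, -0.02, 0]],
])

```text
time_s: 10.47
tool_pos: [0.6479, 0.0373, 0.2263]
orientation: [1.995, 2.427, 0.001]
force: [-2.0, -0.2, 1.1]
width: 0.0852
```

arm_command([
  [[0, 0.008, -0.004, 0], [0, 0.016, -0.007, 0], [0, 0.024, -0.01, 0], [0, 0.031, -0.012, 0], [0, 0.037, -0.014, 0]],
])

```text
time_s: 10.88
tool_pos: [0.6842, 0.0446, 0.2398]
orientation: [1.995, 2.427, 0.001]
force: [-0.3, -0.1, -0.1]
width: 0.0855
```

```bash
python3 - <<'E'
from h import *
goc([.1325,-.055,.2454])
snap('wrist','w14')
snap('side','s14',(200,110,360,250),4)
E
```

```text
shift [ 0.0001  0.0448 -0.0056] twist 0.001 rows>= 1.1 | tcp [0.6842 0.0446 0.2398] chest [ 0.0877 -0.0551  0.2398] th 1.766 t 10.88
```

View pics/w14.png

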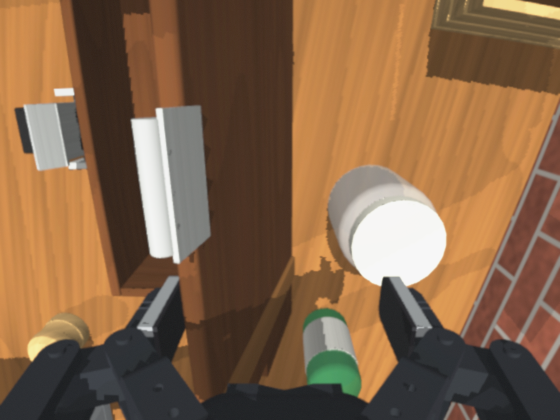

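View pics/s14.png

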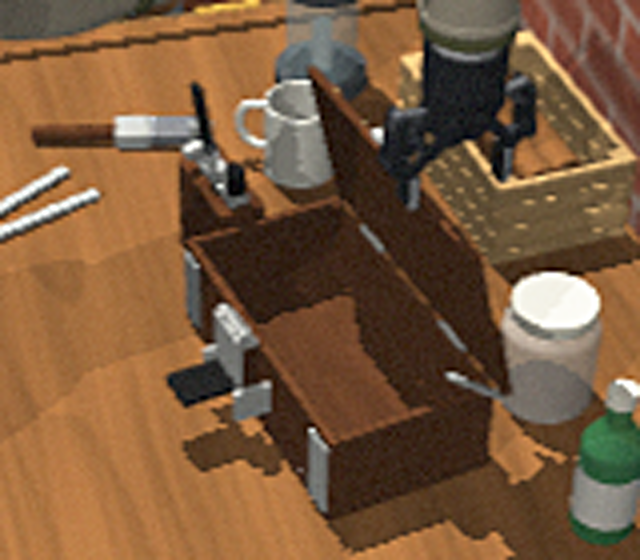

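arm_command([
  [[0, -0.003, -0.002, 0], [0, -0.008, -0.003, 0], [0, -0.014, -0.004, 0], [0, -0.019, -0.005, 0], [0, -0.022, -0.005, 0]],
], fingers=-0.4)

```text
time_s: 11.4
tool_pos: [0.6609, 0.0397, 0.2455]
orientation: [1.994, 2.426, -0.0]
force: [0.1, 0.1, -0.5]
width: 0.0266
```

```bash
python3 - <<'E'
from h import *
goc([.125,-.055,.2454])
snap('wrist','w15')
E
```

```text
shift [0.0005 0.0612 0.0002] twist 0.0 rows>= 1.5 | tcp [0.6609 0.0397 0.2455] chest [ 0.0638 -0.0555  0.2455] th 1.766 t 11.4
```

View pics/w15.png

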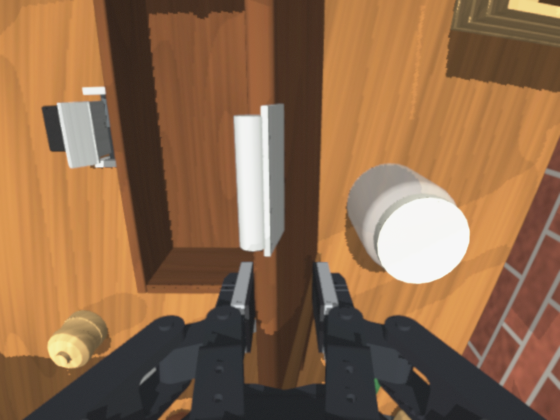

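arm_command([
  [[0, 0.006, 0, 0], [0, 0.012, 0, 0], [0, 0.018, 0, 0], [0, 0.024, 0, 0], [0, 0.03, 0, 0]],
])

```text
time_s: 11.87
tool_pos: [0.6919, 0.0461, 0.2445]
orientation: [-1.994, -2.427, 0.0]
force: [0.3, 0.4, -0.7]
width: 0.0257
```

arm_command([
  [[0, 0.006, 0, 0], [0, 0.012, 0, 0], [0, 0.018, 0, 0], [0, 0.023, 0, 0], [0, 0.027, 0, 0]],
])

```text
time_s: 12.28
tool_pos: [0.7182, 0.0513, 0.2448]
orientation: [-1.994, -2.427, -0.0]
force: [0.3, 1.1, -0.6]
width: 0.0255
```

```bash
python3 - <<'E'
from h import *
goc([.125,-.055,.2454])
snap('wrist','w16')
snap('side','s16',(200,110,360,250),4)
E
```

```text
shift [ 0.0001  0.0027 -0.0006] twist 0.001 rows>= 0.1 | tcp [0.7182 0.0513 0.2448] chest [ 0.1223 -0.0551  0.2448] th 1.766 t 12.28
```

View pics/w16.png

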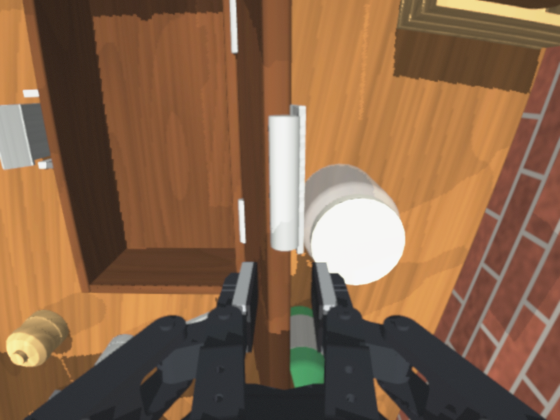

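View pics/s16.png

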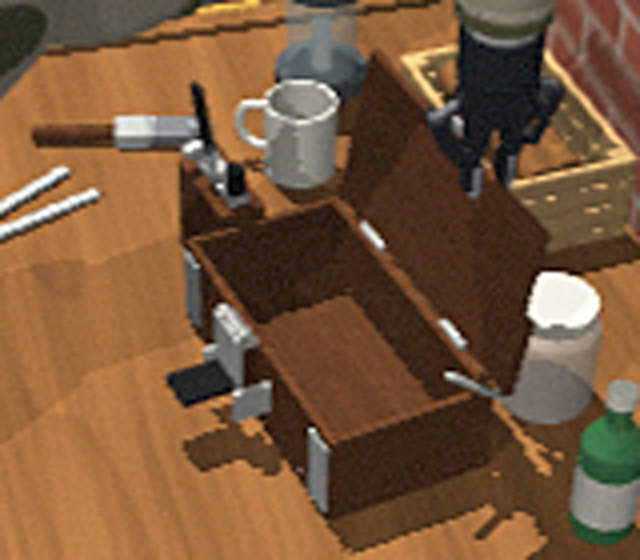

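arm_command([
  [[0, 0, 0, 0], [0, 0, 0, 0], [0, 0, -0.01, 0], [0, 0, -0.03, 0], [0, 0, -0.06, 0]],
], fingers=0.1)

```text
time_s: 12.8
tool_pos: [0.7167, 0.0504, 0.304]
orientation: [-1.993, -2.425, 0.005]
force: [0.8, 0.0, -0.1]
width: 0.0469
```

arm_command([
  [[0, -0.02, -0.02, 0], [-0.03, -0.045, -0.03, 0], [-0.065, -0.07, -0.03, 0], [-0.1, -0.09, -0.03, 0], [-0.135, -0.11, -0.03, 0]],
], fingers=1)

```text
time_s: 13.22
tool_pos: [0.6347, -0.1043, 0.3365]
orientation: [1.993, 2.426, 0.0]
force: [0.0, -1.2, 0.8]
width: 0.0853
```

```bash
python3 - <<'E'
from h import *
c,im=snap('side','s17',(200,100,360,330),3)
t,im=snap('top','t17',(165,150,465,300),2.5)
for n,h in [('shaker',.066),('tin',.062),('grinder',.068),('bowl',.034)]:
    for k,cc in (('top',t),('side',c)):
        m=vision.masks_of(k,n)
        print(n,k,[(round(d['conf'],2),np.round(d['xy']),int(d['mask'].sum()),np.round(onz(cc,d['xy'],h*.7)[:2],3)) for d in m[:2]])
goc([0,-.3,.3])
E
```

```text
shaker top [(0.5, array([346., 214.]), 121, array([ 0.547, -0.254])), (0.47, array([424., 220.]), 599, array([ 0.53 , -0.539]))]
shaker side [(0.76, array([296., 267.]), 329, array([ 0.537, -0.261])), (0.51, array([315., 166.]), 1851, array([0.772, 0.238]))]
tin top [(0.65, array([380., 240.]), 284, array([ 0.454, -0.38 ]))]
tin side [(0.7, array([283., 304.]), 458, array([ 0.456, -0.394])), (0.17, array([249., 140.]), 63, array([0.546, 0.494]))]
grinder top [(0.7, array([246., 167.]), 2004, array([0.717, 0.107])), (0.48, array([345., 247.]), 14, array([ 0.43 , -0.252]))]
grinder side [(0.64, array([264., 271.]), 355, array([ 0.427, -0.253]))]
bowl top [(0.83, array([382., 208.]), 266, array([ 0.574, -0.389]))]
bowl side [(0.66, array([320., 296.]), 282, array([ 0.585, -0.381]))]
shift [-0.1111 -0.0126  0.035 ] twist 0.003 rows>= 2.8 | tcp [ 0.6361 -0.1012  0.335 ] chest [ 0.0123 -0.1889  0.335 ] th 1.768 t 13.72
```

View pics/s17.png

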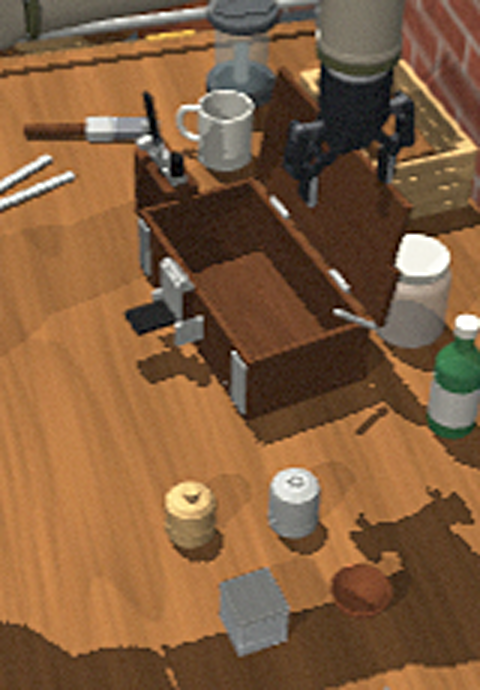

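View pics/t17.png

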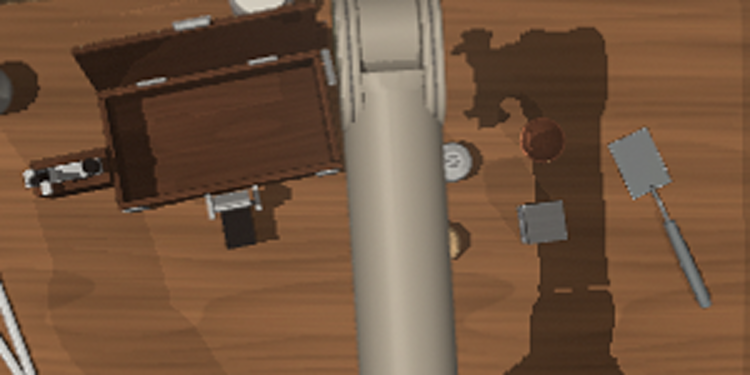

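```bash
python3 - <<'E'
from h import *
go([.50,-.22,.32],1.766)
E
```

```text
shift [-0.0898 -0.1567  0.0149] twist 0.002 rows>= 4.3 | tcp [ 0.6361 -0.1012  0.335 ] chest [ 0.0123 -0.1889  0.335 ] th 1.768 t 13.72
```

arm_command([
  [[-0.02, -0.035, 0.005, 0], [-0.04, -0.07, 0.01, 0], [-0.06, -0.105, 0.015, 0], [-0.08, -0.135, 0.015, 0], [-0.09, -0.157, 0.015, 0]],
])

```text
time_s: 14.13
tool_pos: [0.4969, -0.2241, 0.3195]
orientation: [-1.998, -2.424, 0.002]
force: [-0.5, -0.6, 1.1]
width: 0.0854
```

arm_command([
  [[0, 0, 0, 0], [0, 0, 0, 0], [0, 0, 0, 0], [0, 0, 0, 0], [0, 0, 0, 0]],
])

```text
time_s: 14.55
tool_pos: [0.5001, -0.2201, 0.3198]
orientation: [-1.991, -2.429, -0.001]
force: [0.6, -0.1, 0.7]
width: 0.0855
```

```bash
python3 - <<'E'
from h import *
c,im=snap('wrist','w18')
for n,h in [('shaker',.066),('tin',.062),('grinder',.068),('bowl',.034)]:
        m=vision.masks_of('wrist',n)
        print(n,[(round(d['conf'],2),np.round(d['xy']),int(d['mask'].sum()),np.round(onz(c,d['xy'],h*.7)[:2],3)) for d in m[:2]])
import pickle;pickle.dump(c,open('w18.pkl','wb'))
go([.5,-.22,.32])
E
```

```text
shaker [(0.96, array([317., 192.]), 1748, array([ 0.547, -0.246]))]
tin [(0.55, array([235., 269.]), 2406, array([ 0.461, -0.378])), (0.16, array([536.,  38.]), 3576, array([ 0.759, -0.012]))]
grinder [(0.68, array([318., 283.]), 1510, array([ 0.579, -0.375])), (0.63, array([229., 164.]), 1890, array([ 0.432, -0.231]))]
bowl [(0.88, array([316., 282.]), 1504, array([ 0.582, -0.388])), (0.57, array([450.,  34.]), 15936, array([ 0.664, -0.028]))]
shift [ 0.0009  0.0007 -0.0002] twist 0 rows>= 0.0 | tcp [ 0.4995 -0.221   0.3198] chest [-0.1448 -0.2801  0.3198] th 1.767 t 14.8
```

View pics/w18.png

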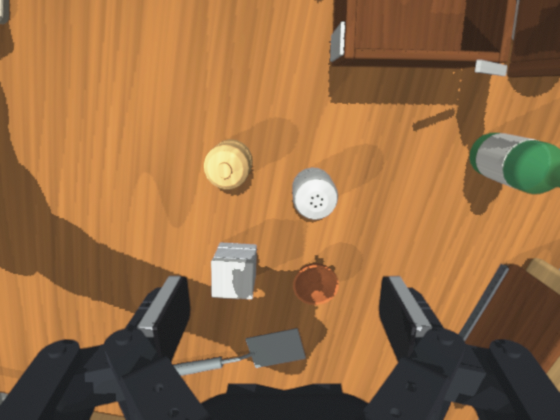

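```bash
python3 - <<'E'
from h import *
import pickle
c=pickle.load(open('w18.pkl','rb'))
print('shaker',onz(c,(317,201),.066)); print('grinder',onz(c,(226,170),.068))
q=np.array([onz(c,p,.062) for p in [(213,262),(254,263),(253,299),(212,299)]])
print(q[:,:2],q.mean(0)); 
for i in range(4): d=q[(i+1)%4]-q[i]; print(np.linalg.norm(d),np.arctan2(d[1],d[0]))
import cv2
im=cv2.imread('pics/w18.png'); o=cv2.resize(im[130:320,190:350],None,fx=4,fy=4,interpolation=cv2.INTER_CUBIC); cv2.imwrite('pics/w18z.png',o[:,:640])
E
```

```text
shaker [ 0.54738913 -0.25210357  0.066     ]
grinder [ 0.43217527 -0.23514891  0.068     ]
[[ 0.43197336 -0.36320119]
 [ 0.48572911 -0.35374794]
 [ 0.4936886  -0.40927122]
 [ 0.43779457 -0.42083543]] [ 0.46229641 -0.38676395  0.062     ]
0.05458063182807632 0.1740757993225014
0.05609089480505314 -1.42841226091338
0.05707778746603694 -2.937575920599267
0.05792747135646882 1.671457686943422
```

View pics/w18z.png

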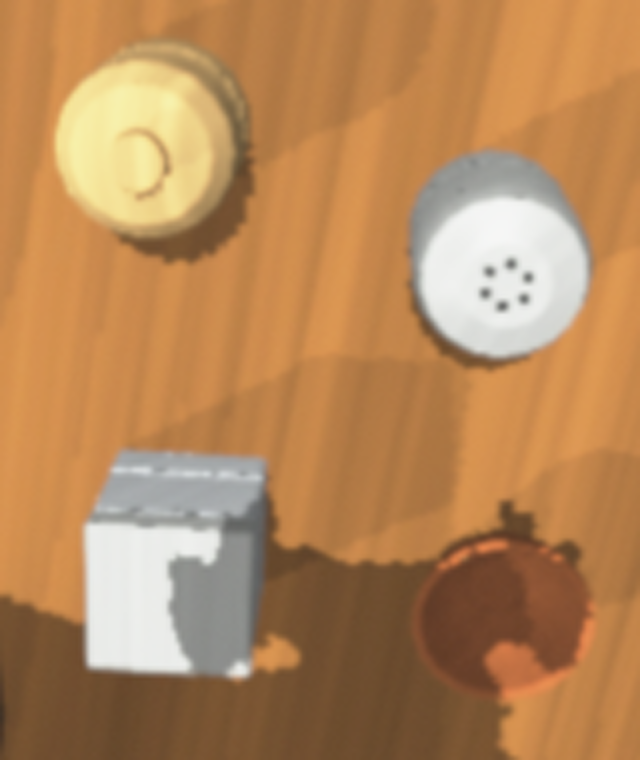

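```bash
python3 - <<'E'
from h import *
go([.5475,-.2515,.11],1.767)
E
```

```text
shift [-0.0393  0.0412  0.2098] twist -0.0 rows>= 5.2 | tcp [ 0.4995 -0.221   0.3198] chest [-0.1448 -0.2801  0.3198] th 1.767 t 14.8
```

arm_command([
  [[-0.015, 0.015, 0.035, 0], [-0.03, 0.03, 0.07, 0], [-0.04, 0.041, 0.11, 0], [-0.04, 0.041, 0.15, 0], [-0.04, 0.041, 0.19, 0]],
])

```text
time_s: 15.22
tool_pos: [0.5476, -0.2528, 0.1277]
orientation: [-1.995, -2.427, -0.001]
force: [0.3, -0.3, -0.4]
width: 0.0852
```

arm_command([
  [[0, 0, 0.01, 0], [0, 0, 0.02, 0], [0, 0, 0.02, 0], [0, 0, 0.02, 0], [0, 0, 0.02, 0]],
])

```text
time_s: 15.63
tool_pos: [0.5486, -0.2532, 0.1126]
orientation: [1.992, 2.424, 0.001]
force: [0.1, -0.1, 0.5]
width: 0.0851
```

```bash
python3 - <<'E'
from h import *
c,im=snap('wrist','w19')
print(vision.masks_of('wrist','shaker')[0]['xy'])
go([.5475,-.2515,.02],1.767)
print(proj(c,[[.5475,-.2515,.066]]))
E
```

```text
[281.6, 221.8]
shift [ 0.002  -0.0007  0.0921] twist -0.001 rows>= 2.2 | tcp [ 0.5483 -0.2532  0.1121] chest [-0.1032 -0.3211  0.1121] th 1.766 t 15.73
[[283.45222679 236.20794165]]
```

View pics/w19.png

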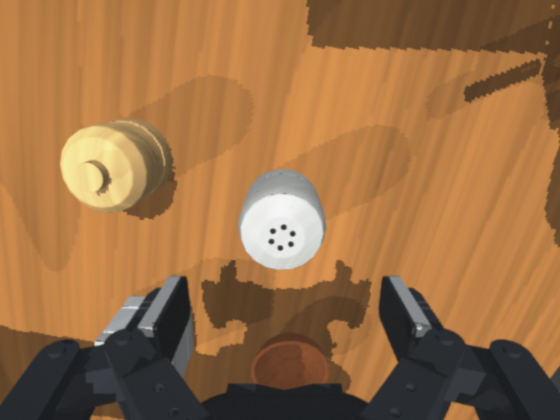

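arm_command([
  [[0.002, 0, 0.03, 0], [0.002, 0, 0.06, 0], [0.002, 0, 0.08, 0], [0.002, 0, 0.09, 0], [0.002, 0, 0.09, 0]],
])

```text
time_s: 16.15
tool_pos: [0.546, -0.2506, 0.0187]
orientation: [-1.993, -2.425, 0.001]
force: [0.7, -0.4, -0.2]
width: 0.0852
```

arm_command([
  [[0, 0, 0, 0], [0, 0, 0, 0], [0, 0, 0, 0], [0, 0, 0, 0], [0, 0, 0, 0]],
], fingers=-1, newtons=30)

```text
time_s: 16.57
tool_pos: [0.5482, -0.2513, 0.0221]
orientation: [1.993, 2.425, 0.001]
force: [-1.1, 0.4, 6.7]
width: 0.0567
```

arm_command([
  [[0, 0, 0, 0], [0, 0, -0.02, 0], [0, 0, -0.06, 0], [0, 0, -0.1, 0], [0, 0, -0.14, 0]],
])

```text
time_s: 16.98
tool_pos: [0.5466, -0.2504, 0.1624]
orientation: [1.994, 2.427, 0.0]
force: [0.8, -0.6, -1.7]
width: 0.0568
```

```bash
python3 - <<'E'
from h import *
c,im=snap('wrist','w20')
goc([0,-.10,.20])
E
```

```text
shift [ 0.2194  0.1013 -0.0293] twist 0.001 rows>= 5.8 | tcp [ 0.5504 -0.2514  0.1713] chest [-0.1008 -0.3197  0.1713] th 1.766 t 17.03
```

View pics/w20.png

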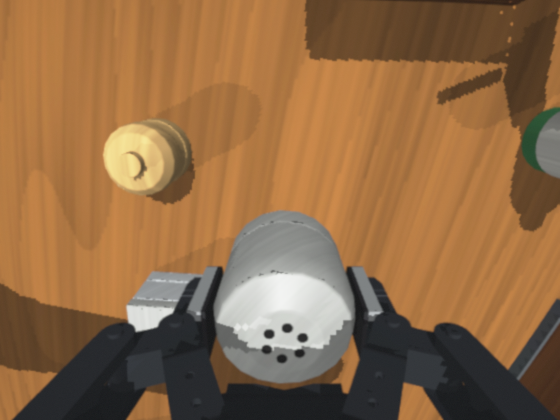

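arm_command([
  [[0.03, 0.015, -0.03, 0], [0.065, 0.03, -0.04, 0], [0.1, 0.045, -0.04, 0], [0.135, 0.06, -0.04, 0], [0.17, 0.08, -0.04, 0]],
])

```text
time_s: 17.45
tool_pos: [0.5923, -0.0672, 0.2011]
orientation: [1.994, 2.425, -0.0]
force: [0.7, -0.2, -3.0]
width: 0.057
```

```bash
python3 - <<'E'
from h import *
goc([0,-.10,.20])
E
```

```text
shift [0.0471 0.024  0.0011] twist -0.0 rows>= 1.3 | tcp [ 0.5923 -0.0672  0.2011] chest [-0.024  -0.1471  0.2011] th 1.765 t 17.45
```

arm_command([
  [[0.03, 0.015, 0, 0], [0.047, 0.022, 0.0, 0], [0.047, 0.022, 0.02, 0], [0.047, 0.022, 0.05, 0], [0.047, 0.022, 0.08, 0]],
])

```text
time_s: 17.87
tool_pos: [0.6057, -0.0175, 0.1203]
orientation: [1.992, 2.426, 0.002]
force: [0.4, -0.4, -2.8]
width: 0.057
```

```bash
python3 - <<'E'
from h import *
goc([0,-.10,.034])
c,im=snap('wrist','w21')
E
```

```text
shift [0.001  0.0011 0.0863] twist 0.002 rows>= 2.1 | tcp [ 0.6057 -0.0175  0.1203] chest [-0.0013 -0.1009  0.1203] th 1.767 t 17.87
```

View pics/w21.png

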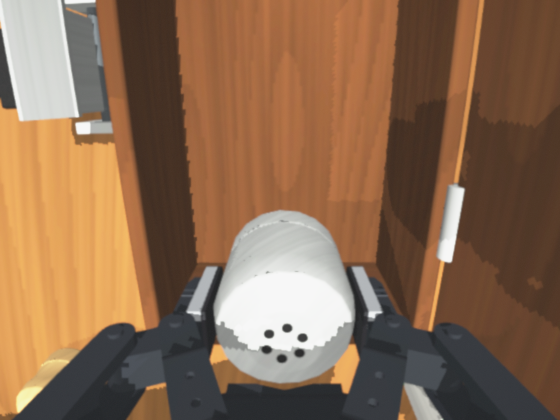

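arm_command([
  [[0.001, 0.001, 0.02, 0], [0.001, 0.001, 0.04, 0], [0.001, 0.001, 0.06, 0], [0.001, 0.001, 0.072, 0], [0.001, 0.001, 0.078, 0]],
])

```text
time_s: 18.33
tool_pos: [0.6051, -0.0172, 0.0411]
orientation: [-1.994, -2.426, 0.002]
force: [-1.0, 0.6, -2.3]
width: 0.0568
```

arm_command([
  [[0, 0, 0.002, 0], [0, 0, 0.004, 0], [0, 0, 0.006, 0], [0, 0, 0.007, 0], [0, 0, 0.008, 0]],
])

```text
time_s: 18.75
tool_pos: [0.6061, -0.017, 0.0346]
orientation: [1.994, 2.426, 0.001]
force: [-0.6, -0.8, -2.0]
width: 0.0571
```

arm_command([
  [[0, 0, 0.001, 0], [0, 0, 0.002, 0], [0, 0, 0.003, 0], [0, 0, 0.004, 0], [0, 0, 0.004, 0]],
])

```text
time_s: 19.17
tool_pos: [0.6059, -0.0169, 0.0321]
orientation: [1.994, 2.426, -0.001]
force: [-10.5, -1.9, 21.0]
width: 0.057
```

Floor reached. Ease up slightly, release, and rise.

arm_command([
  [[0, 0, -0.002, 0], [0, 0, -0.002, 0], [0, 0, -0.002, 0], [0, 0, -0.002, 0], [0, 0, -0.002, 0]],
], fingers=0.9)

```text
time_s: 19.58
tool_pos: [0.6056, -0.0169, 0.0317]
orientation: [-1.995, -2.427, 0.0]
force: [-0.3, -0.3, -0.7]
width: 0.081
```

arm_command([
  [[0, 0, -0.02, 0], [0, 0, -0.05, 0], [0, 0, -0.09, 0], [0, 0, -0.13, 0], [-0.01, -0.01, -0.17, 0]],
], fingers=1)

```text
time_s: 20.0
tool_pos: [0.5981, -0.0258, 0.203]
orientation: [-1.99, -2.43, -0.003]
force: [1.2, 0.2, 0.4]
width: 0.0857
```

```bash
python3 - <<'E'
from h import *
c,im=snap('wrist','w22')
s,_=snap('side','s22',(200,100,360,330),3)
t,_=snap('top','t22',(165,150,465,300),2.5)
go([.432,-.235,.14],1.767)
for n,h in [('tin',.062),('grinder',.068)]:
    for k,cc in (('top',t),('side',s)):
        m=vision.masks_of(k,n)
        print(n,k,[(round(d['conf'],2),np.round(d['xy']),int(d['mask'].sum()),np.round(onz(cc,d['xy'],h*.7)[:2],3)) for d in m[:2]])
E
```

```text
shift [-0.1696 -0.2042  0.0637] twist -0.003 rows>= 6.5 | tcp [ 0.5994 -0.0292  0.2044] chest [-0.0098 -0.1112  0.2044] th 1.764 t 20.15
tin top [(0.58, array([382., 240.]), 293, array([ 0.454, -0.386])), (0.57, array([338., 247.]), 190, array([ 0.431, -0.226]))]
tin side [(0.76, array([285., 303.]), 459, array([ 0.462, -0.394]))]
grinder top [(0.69, array([340., 250.]), 173, array([ 0.419, -0.234])), (0.57, array([168., 280.]), 504, array([0.305, 0.388]))]
grinder side [(0.88, array([263., 269.]), 313, array([ 0.429, -0.243])), (0.66, array([257., 153.]), 111, array([0.558, 0.386]))]
```

View pics/w22.png

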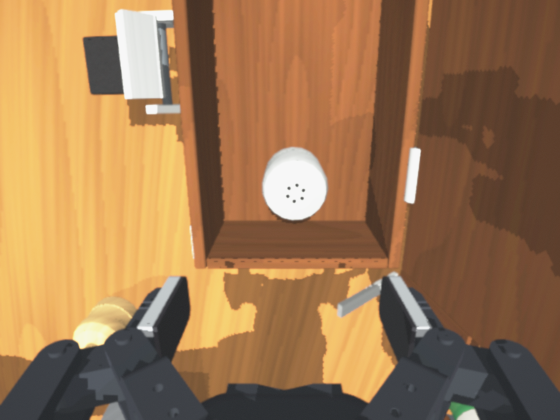

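View pics/s22.png

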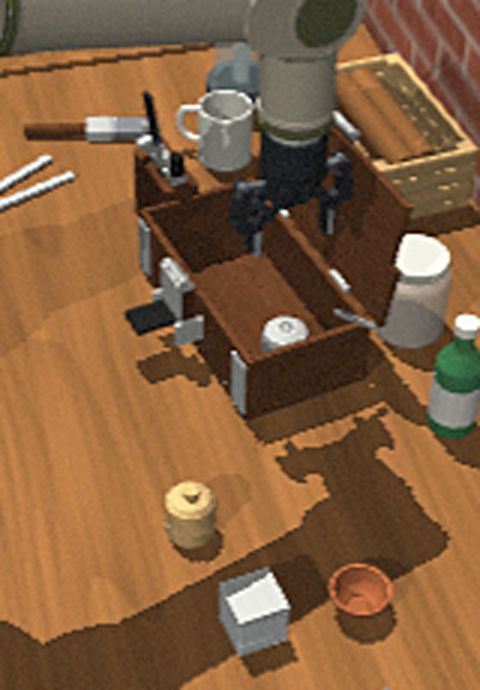

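arm_command([
  [[-0.025, -0.03, -0.01, 0], [-0.05, -0.06, -0.01, 0], [-0.075, -0.09, -0.01, 0], [-0.1, -0.12, 0, 0], [-0.125, -0.15, 0.01, 0]],
])

```text
time_s: 20.77
tool_pos: [0.4735, -0.181, 0.1901]
orientation: [-1.994, -2.427, -0.0]
force: [1.1, -1.0, -0.6]
width: 0.0855
```

arm_command([
  [[-0.022, -0.028, 0.02, 0], [-0.045, -0.054, 0.045, 0], [-0.045, -0.054, 0.06, 0], [-0.045, -0.054, 0.06, 0], [-0.045, -0.054, 0.06, 0]],
])

```text
time_s: 21.18
tool_pos: [0.4303, -0.2338, 0.1302]
orientation: [-1.992, -2.425, -0.001]
force: [0.8, 0.3, -0.2]
width: 0.0856
```

```bash
python3 - <<'E'
from h import *
c,im=snap('wrist','w23')
go([.432,-.235,.02],1.767)
print(proj(c,[[.432,-.235,.068]]))
m=vision.masks_of('wrist','grinder');print([(d['conf'],d['xy']) for d in m])
E
```

```text
shift [-0.0016  0.0003  0.1113] twist 0.001 rows>= 2.7 | tcp [ 0.4314 -0.2336  0.1313] chest [-0.2141 -0.2793  0.1313] th 1.768 t 21.23
[[287.24282681 231.76783457]]
[(0.91, [284.5, 212.3])]
```

View pics/w23.png

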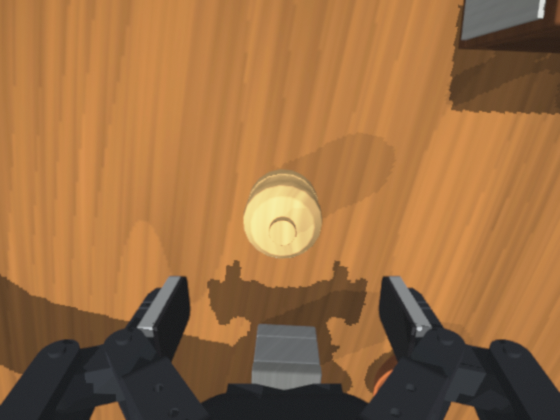

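arm_command([
  [[-0.001, -0.002, 0.035, 0], [-0.001, -0.002, 0.07, 0], [-0.001, -0.002, 0.1, 0], [-0.001, -0.002, 0.11, 0], [-0.001, -0.002, 0.11, 0]],
])

```text
time_s: 21.7
tool_pos: [0.4287, -0.2346, 0.02]
orientation: [-1.99, -2.426, -0.001]
force: [-1.4, 0.8, 0.8]
width: 0.0852
```

arm_command([
  [[0, 0, 0, 0], [0, 0, 0, 0], [0, 0, 0, 0], [0, 0, 0, 0], [0, 0, 0, 0]],
], fingers=-1)

```text
time_s: 22.12
tool_pos: [0.4305, -0.2367, 0.0237]
orientation: [1.992, 2.424, 0.0]
force: [-2.1, 1.9, 9.8]
width: 0.056
```

arm_command([
  [[0, 0, 0, 0], [0, 0, -0.02, 0], [0, 0, -0.06, 0], [0, 0, -0.1, 0], [0, 0, -0.14, 0]],
])

```text
time_s: 22.53
tool_pos: [0.429, -0.2357, 0.1642]
orientation: [1.993, 2.427, 0.0]
force: [0.3, -1.5, -1.4]
width: 0.0562
```

```bash
python3 - <<'E'
from h import *
c,im=snap('wrist','w24')
goc([0,-.02,.20])
E
```

```text
shift [ 0.2624  0.2142 -0.0284] twist 0.002 rows>= 8.2 | tcp [ 0.4327 -0.2371  0.1721] chest [-0.2135 -0.283   0.1721] th 1.767 t 22.58
```

View pics/w24.png

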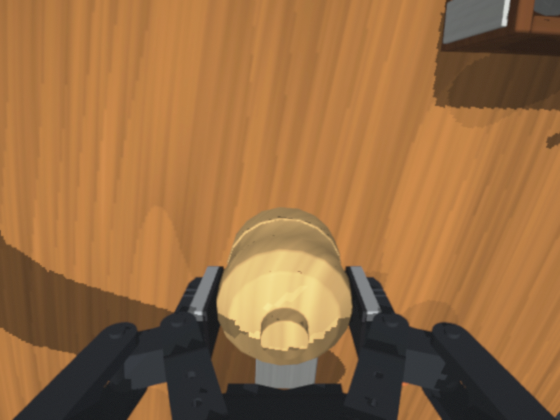

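arm_command([
  [[0.03, 0.02, -0.03, 0], [0.06, 0.045, -0.035, 0], [0.09, 0.07, -0.035, 0], [0.12, 0.095, -0.035, 0], [0.15, 0.12, -0.035, 0]],
])

```text
time_s: 23.0
tool_pos: [0.5186, -0.0641, 0.1979]
orientation: [1.993, 2.424, 0.001]
force: [1.3, -0.6, -2.1]
width: 0.0559
```

arm_command([
  [[0.03, 0.025, 0, 0], [0.06, 0.05, 0, 0], [0.09, 0.075, 0, 0], [0.112, 0.094, 0, 0], [0.112, 0.094, 0, 0]],
])

```text
time_s: 23.42
tool_pos: [0.5893, 0.0698, 0.1974]
orientation: [-1.985, -2.434, -0.007]
force: [-1.0, 0.2, -1.6]
width: 0.0559
```

```bash
python3 - <<'E'
from h import *
goc([0,-.02,.04])
c,im=snap('wrist','w25')
E
```

```text
shift [-0.0085  0.      0.1574] twist 0.008 rows>= 3.8 | tcp [0.5893 0.0698 0.1974] chest [-0.0006 -0.0121  0.1974] th 1.773 t 23.42
```

View pics/w25.png

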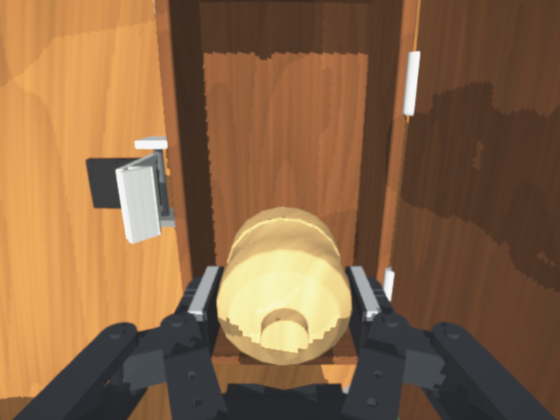

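arm_command([
  [[-0.004, 0, 0.02, 0], [-0.004, 0, 0.055, 0], [-0.004, 0, 0.09, 0], [-0.004, 0, 0.125, 0], [-0.004, 0, 0.147, 0]],
])

```text
time_s: 23.88
tool_pos: [0.5876, 0.0564, 0.0467]
orientation: [-1.996, -2.425, 0.004]
force: [-0.7, -0.9, -1.2]
width: 0.0559
```

```bash
python3 - <<'E'
from h import *
goc([0,-.02,.034])
E
```

```text
shift [0.0049 0.0048 0.0127] twist -0.001 rows>= 0.3 | tcp [0.5876 0.0564 0.0467] chest [-0.0048 -0.0249  0.0467] th 1.764 t 23.88
```

arm_command([
  [[0.003, 0.003, 0.003, 0], [0.004, 0.003, 0.006, 0], [0.004, 0.003, 0.009, 0], [0.004, 0.003, 0.011, 0], [0.004, 0.003, 0.012, 0]],
])

```text
time_s: 24.3
tool_pos: [0.592, 0.0628, 0.0386]
orientation: [1.994, 2.425, 0.002]
force: [-0.2, -0.6, -0.8]
width: 0.0562
```

arm_command([
  [[0, 0, 0.002, 0], [0, 0, 0.003, 0], [0, 0, 0.004, 0], [0, 0, 0.005, 0], [0, 0, 0.005, 0]],
])

```text
time_s: 24.72
tool_pos: [0.5914, 0.0629, 0.0338]
orientation: [1.994, 2.426, -0.001]
force: [-7.1, -2.1, 13.4]
width: 0.056
```

arm_command([
  [[0, 0, -0.001, 0], [0, 0, -0.001, 0], [0, 0, -0.001, 0], [0, 0, -0.001, 0], [0, 0, -0.001, 0]],
], fingers=0.9)

```text
time_s: 25.13
tool_pos: [0.5911, 0.0629, 0.0331]
orientation: [-1.995, -2.427, 0.0]
force: [0.4, 0.4, -1.1]
width: 0.081
```

arm_command([
  [[0, 0, -0.02, 0], [0, 0, -0.05, 0], [0, 0, -0.09, 0], [0, 0, -0.13, 0], [-0.01, -0.01, -0.17, 0]],
], fingers=1)

```text
time_s: 25.55
tool_pos: [0.5833, 0.0538, 0.2044]
orientation: [-1.99, -2.43, -0.003]
force: [1.6, -0.6, 0.0]
width: 0.0851
```

```bash
python3 - <<'E'
from h import *
c,im=snap('wrist','w26')
s,_=snap('side','s26',(200,100,360,330),3)
go([.462,-.387,.16],1.73)
m=vision.masks_of('side','tin')
print([(round(d['conf'],2),np.round(d['xy']),int(d['mask'].sum()),np.round(onz(s,d['xy'],.062*.7)[:2],3)) for d in m[:2]])
E
```

```text
shift [-0.4058 -0.2063  0.0481] twist 0.035 rows>= 11.0 | tcp [0.5858 0.051  0.2089] chest [-0.0076 -0.0299  0.2089] th 1.765 t 25.65
[(0.82, array([283., 303.]), 518, array([ 0.455, -0.39 ])), (0.3, array([199., 167.]), 322, array([0.302, 0.355]))]
```

View pics/w26.png

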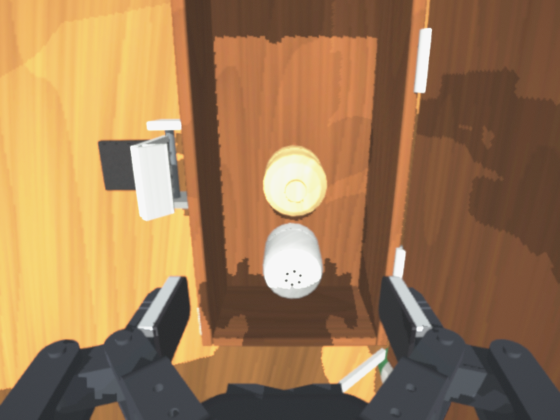

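View pics/s26.png

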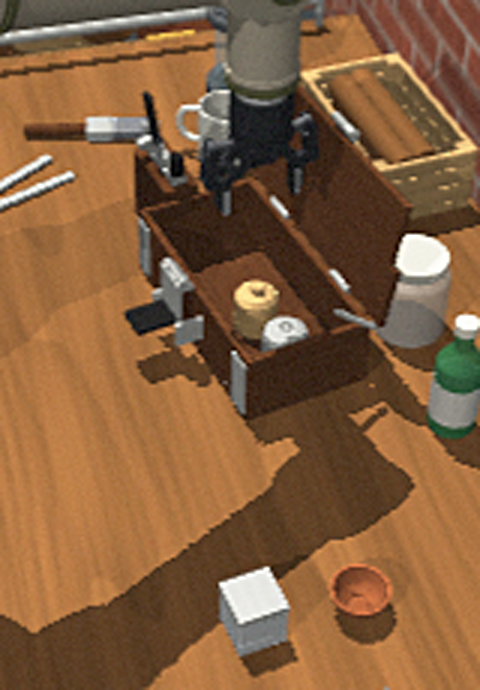

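arm_command([
  [[-0.036, -0.019, 0, 0], [-0.072, -0.038, 0, 0], [-0.108, -0.057, 0, 0], [-0.144, -0.076, 0, 0], [-0.18, -0.095, 0, 0]],
])

```text
time_s: 26.12
tool_pos: [0.5236, -0.1452, 0.2012]
orientation: [-1.994, -2.426, 0.001]
force: [1.1, -0.4, -0.5]
width: 0.0856
```

arm_command([
  [[-0.036, -0.018, 0, 0.01], [-0.072, -0.036, 0, 0.02], [-0.108, -0.054, 0, 0.035], [-0.144, -0.072, 0, 0.035], [-0.18, -0.085, 0, 0.035]],
])

```text
time_s: 26.53
tool_pos: [0.4746, -0.3387, 0.2011]
orientation: [-2.037, -2.39, 0.002]
force: [1.0, -0.4, 1.0]
width: 0.085
```

```bash
python3 - <<'E'
from h import *
go([.462,-.387,.14],1.73)
E
```

```text
shift [-0.0458 -0.0199  0.0611] twist -0.0 rows>= 1.9 | tcp [ 0.4746 -0.3387  0.2011] chest [-0.192  -0.3907  0.2011] th 1.73 t 26.53
```

arm_command([
  [[-0.03, -0.015, 0.02, 0], [-0.042, -0.02, 0.04, 0], [-0.042, -0.02, 0.06, 0], [-0.042, -0.02, 0.06, 0], [-0.042, -0.02, 0.06, 0]],
])

```text
time_s: 26.95
tool_pos: [0.4629, -0.3801, 0.1409]
orientation: [-2.034, -2.39, -0.001]
force: [0.7, -0.2, 0.7]
width: 0.0854
```

```bash
python3 - <<'E'
from h import *
c,im=snap('wrist','w27')
go([.462,-.387,.02],1.73)
import pickle;pickle.dump(c,open('w27.pkl','wb'))
E
```

```text
shift [-0.0065 -0.003   0.1225] twist 0.002 rows>= 2.9 | tcp [ 0.4639 -0.3803  0.1425] chest [-0.2105 -0.4295  0.1425] th 1.732 t 27.0
```

View pics/w27.png

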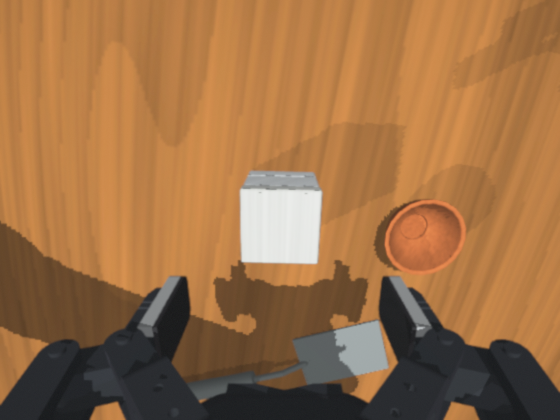

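```bash
python3 - <<'E'
from h import *
import pickle
c=pickle.load(open('w27.pkl','rb'))
q=np.array([onz(c,p,.062) for p in [(240,188),(321,190),(318,264),(242,263)]])
print(q.mean(0))
for i in range(4): d=q[(i+1)%4]-q[i]; print(np.linalg.norm(d),np.arctan2(d[1],d[0]))
for p in [(293,342),(378,321),(388,368)]: print('spat',onz(c,p,.005))
m=q.mean(0);go([m[0],m[1],.02],1.73)
print(onz(c,(386,243),.02))
E
```

```text
[ 0.46047025 -0.38587845  0.062     ]
0.05505272267998995 0.13630065156326843
0.05627509784527311 -1.4127209696004104
0.05582048005106393 -2.9936298984097336
0.05691459636562886 1.7152024635768086
spat [ 0.4957538  -0.53007732  0.005     ]
spat [ 0.57486881 -0.49158312  0.005     ]
spat [ 0.60133542 -0.54867859  0.005     ]
shift [-0.0051 -0.0043  0.1225] twist 0.002 rows>= 2.9 | tcp [ 0.4639 -0.3803  0.1425] chest [-0.2105 -0.4295  0.1425] th 1.732 t 27.0
[ 0.55434054 -0.40196435  0.02      ]
```

arm_command([
  [[-0.005, -0.003, 0.035, 0.01], [-0.005, -0.003, 0.07, 0.01], [-0.005, -0.003, 0.1, 0.01], [-0.005, -0.003, 0.12, 0.01], [-0.005, -0.003, 0.12, 0.01]],
])

```text
time_s: 27.42
tool_pos: [0.4602, -0.3848, 0.0196]
orientation: [-2.044, -2.38, -0.0]
force: [-0.6, -0.1, -0.2]
width: 0.0854
```

arm_command([
  [[0, 0, 0, 0], [0, 0, 0, 0], [0, 0, 0, 0], [0, 0, 0, 0], [0, 0, 0, 0]],
], fingers=-1)

```text
time_s: 27.83
tool_pos: [0.4629, -0.3875, 0.0252]
orientation: [2.046, 2.379, -0.0]
force: [-0.5, 0.8, 8.0]
width: 0.0561
```

arm_command([
  [[0, 0, 0, 0], [0, 0, -0.02, 0], [0, 0, -0.06, 0], [0, 0, -0.1, 0], [0, 0, -0.14, 0]],
])

```text
time_s: 28.25
tool_pos: [0.4613, -0.3864, 0.1654]
orientation: [2.048, 2.381, 0.0]
force: [1.0, -0.6, -1.0]
width: 0.0568
```

```bash
python3 - <<'E'
from h import *
c,im=snap('wrist','w28')
goc([0,.06,.20])
E
```

```text
shift [ 0.506   0.1895 -0.029 ] twist -0.044 rows>= 13.0 | tcp [ 0.4646 -0.3883  0.1743] chest [-0.2114 -0.4375  0.1743] th 1.721 t 28.3
```

View pics/w28.png

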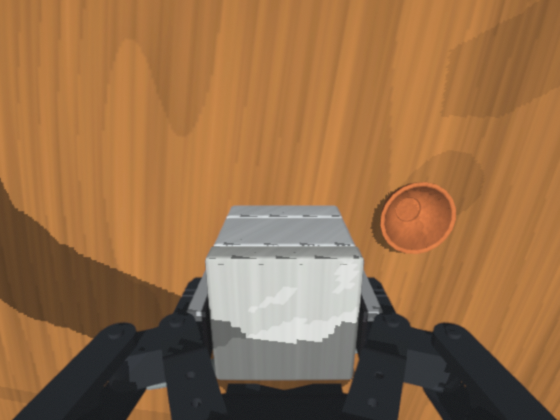

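arm_command([
  [[0.036, 0.013, -0.025, -0.01], [0.072, 0.026, -0.04, -0.02], [0.108, 0.039, -0.04, -0.03], [0.144, 0.052, -0.04, -0.044], [0.18, 0.066, -0.04, -0.044]],
])

```text
time_s: 28.72
tool_pos: [0.5, -0.1971, 0.2039]
orientation: [1.993, 2.425, -0.001]
force: [1.4, 0.5, -1.9]
width: 0.0567
```

arm_command([
  [[0.036, 0.015, 0, 0], [0.072, 0.03, 0, 0], [0.108, 0.045, 0, 0], [0.144, 0.06, 0, 0], [0.18, 0.075, 0, 0]],
])

```text
time_s: 29.13
tool_pos: [0.5388, -0.0059, 0.2036]
orientation: [1.994, 2.424, 0.0]
force: [1.2, 0.8, -2.5]
width: 0.0566
```

```bash
python3 - <<'E'
from h import *
goc([0,.06,.20])
E
```

```text
shift [0.1366 0.0647 0.0035] twist -0.0 rows>= 3.6 | tcp [ 0.5388 -0.0059  0.2036] chest [-0.0647 -0.0766  0.2036] th 1.765 t 29.13
```

arm_command([
  [[0.035, 0.016, 0, 0], [0.07, 0.032, 0, 0], [0.105, 0.048, 0, 0], [0.128, 0.06, 0, 0], [0.128, 0.06, 0, 0]],
])

```text
time_s: 29.55
tool_pos: [0.5724, 0.1367, 0.2037]
orientation: [-1.986, -2.433, -0.006]
force: [-0.4, 0.9, -1.4]
width: 0.0569
```

arm_command([
  [[0, 0, 0.02, 0], [0, 0, 0.04, 0], [0, 0, 0.06, 0], [0, 0, 0.08, 0], [0, 0, 0.08, 0]],
])

```text
time_s: 29.97
tool_pos: [0.5711, 0.1281, 0.1195]
orientation: [-1.995, -2.424, 0.006]
force: [-0.7, 0.0, -0.9]
width: 0.057
```

```bash
python3 - <<'E'
from h import *
goc([0,.06,.037])
c,im=snap('wrist','w29')
E
```

```text
shift [0.0114 0.0075 0.0825] twist -0.001 rows>= 2.0 | tcp [0.5711 0.1281 0.1195] chest [-0.0072  0.0487  0.1195] th 1.764 t 29.97
```

View pics/w29.png

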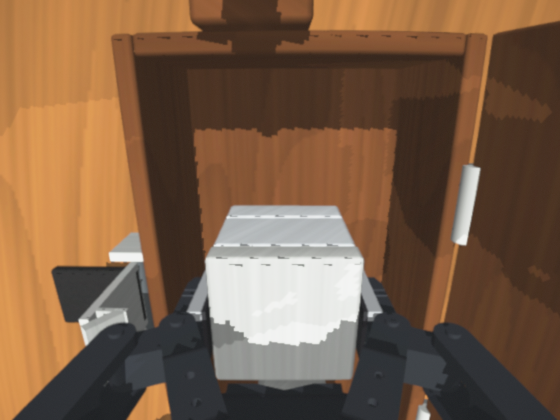

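arm_command([
  [[0.009, 0.006, 0, 0], [0.009, 0.006, 0.02, 0], [0.009, 0.006, 0.04, 0], [0.009, 0.006, 0.06, 0], [0.009, 0.006, 0.072, 0]],
])

```text
time_s: 30.43
tool_pos: [0.5775, 0.14, 0.0505]
orientation: [1.995, 2.426, 0.001]
force: [-0.6, 0.3, -0.6]
width: 0.0567
```

arm_command([
  [[0, 0, 0.002, 0], [0, 0, 0.004, 0], [0, 0, 0.006, 0], [0, 0, 0.007, 0], [0, 0, 0.008, 0]],
])

```text
time_s: 30.85
tool_pos: [0.5775, 0.1396, 0.0434]
orientation: [1.995, 2.425, 0.002]
force: [0.2, -0.7, -1.9]
width: 0.0566
```

```bash
python3 - <<'E'
from h import *
goc([0,.06,.037])
E
```

```text
shift [ 0.0014 -0.0013  0.0064] twist -0.0 rows>= 0.2 | tcp [0.5775 0.1396 0.0434] chest [0.0013 0.0586 0.0434] th 1.765 t 30.85
```

arm_command([
  [[0, 0, 0.002, 0], [0, 0, 0.004, 0], [0, 0, 0.006, 0], [0, 0, 0.007, 0], [0, 0, 0.008, 0]],
])

```text
time_s: 31.27
tool_pos: [0.5768, 0.1394, 0.0352]
orientation: [1.996, 2.426, -0.001]
force: [-8.8, -4.1, 20.6]
width: 0.0562
```

arm_command([
  [[0, 0, -0.001, 0], [0, 0, -0.001, 0], [0, 0, -0.001, 0], [0, 0, -0.001, 0], [0, 0, -0.001, 0]],
], fingers=0.9)

```text
time_s: 31.68
tool_pos: [0.5769, 0.1393, 0.0354]
orientation: [1.996, 2.426, -0.0]
force: [0.8, 0.9, -0.3]
width: 0.0812
```

arm_command([
  [[0, 0, -0.02, 0], [0, 0, -0.06, 0], [0, 0, -0.1, 0], [0, 0, -0.14, 0], [0, -0.0, -0.18, 0]],
], fingers=1)

```text
time_s: 32.1
tool_pos: [0.5765, 0.1395, 0.2174]
orientation: [-1.995, -2.426, -0.0]
force: [1.3, -0.2, -0.1]
width: 0.0858
```

```bash
python3 - <<'E'
from h import *
c,im=snap('wrist','w30')
s,_=snap('side','s30',(200,100,360,330),3)
t,_=snap('top','t30',(165,140,465,290),2.5)
goc([.128,-.06,.30])
E
```

```text
shift [-0.119   0.1263 -0.0805] twist -0.0 rows>= 4.6 | tcp [0.5783 0.1402 0.2187] chest [0.0023 0.0591 0.2187] th 1.765 t 32.25
```

View pics/w30.png

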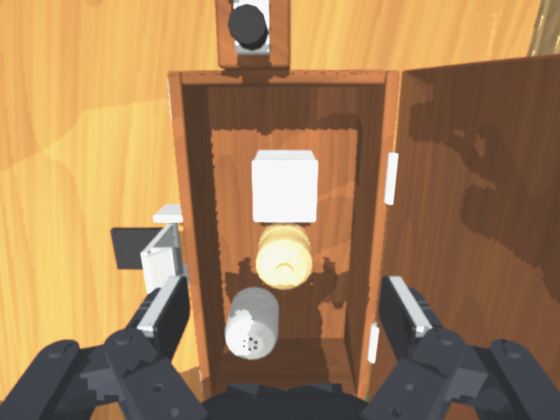

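View pics/s30.png

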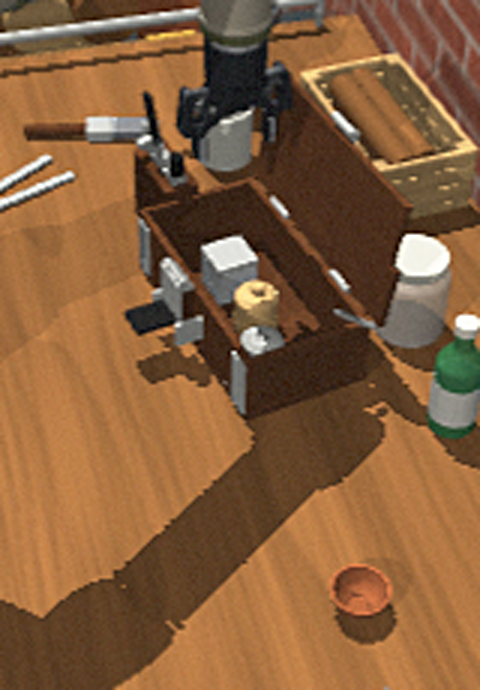

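View pics/t30.png

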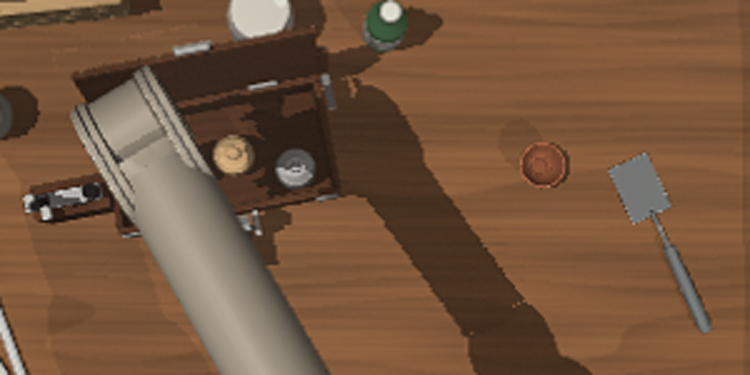

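arm_command([
  [[0, 0, -0.04, 0], [-0.02, 0, -0.08, 0], [-0.05, 0.03, -0.095, 0], [-0.08, 0.06, -0.095, 0], [-0.11, 0.09, -0.095, 0]],
], fingers=0.1)

```text
time_s: 32.67
tool_pos: [0.6825, 0.0508, 0.311]
orientation: [1.995, 2.424, -0.0]
force: [0.7, -0.7, 0.8]
width: 0.0474
```

arm_command([
  [[-0.007, 0.027, 0, 0], [-0.007, 0.027, 0, 0], [-0.007, 0.027, 0, 0], [-0.007, 0.027, 0, 0], [-0.007, 0.027, 0, 0]],
])

```text
time_s: 33.08
tool_pos: [0.7081, 0.0516, 0.3105]
orientation: [1.994, 2.428, -0.001]
force: [-0.3, 1.0, -0.2]
width: 0.0469
```

```bash
python3 - <<'E'
from h import *
goc([.12,-.055,.245])
c,im=snap('wrist','w31')
E
```

```text
shift [-0.0021  0.0075  0.0655] twist 0.001 rows>= 1.6 | tcp [0.7081 0.0516 0.3105] chest [ 0.1125 -0.0529  0.3105] th 1.766 t 33.08
```

View pics/w31.png

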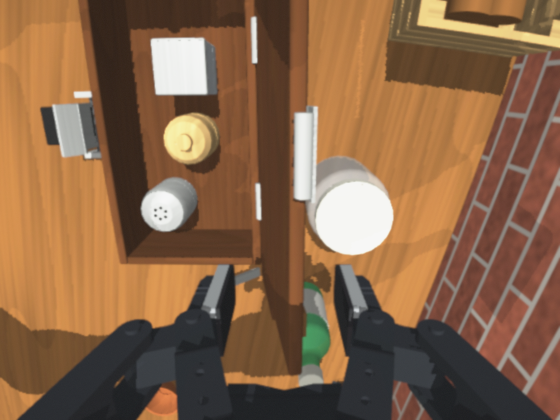

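arm_command([
  [[-0.002, 0.007, 0.012, 0], [-0.002, 0.007, 0.025, 0], [-0.002, 0.007, 0.04, 0], [-0.002, 0.007, 0.055, 0], [-0.002, 0.007, 0.064, 0]],
])

```text
time_s: 33.55
tool_pos: [0.7157, 0.0497, 0.2442]
orientation: [-1.995, -2.426, 0.003]
force: [-0.3, -0.6, -0.2]
width: 0.0473
```

arm_command([
  [[0, -0.006, 0, 0], [0, -0.012, 0, 0], [0, -0.018, 0, 0], [0, -0.024, 0, 0], [0, -0.03, 0, 0]],
], fingers=-0.4)

```text
time_s: 33.97
tool_pos: [0.6864, 0.0442, 0.2476]
orientation: [1.995, 2.425, 0.002]
force: [-0.3, -0.5, 0.0]
width: 0.0253
```

```bash
python3 - <<'E'
from h import *
goc([.12,-.055,.245])
c,im=snap('wrist','w32')
E
```

```text
shift [0.0009 0.0302 0.0027] twist -0.0 rows>= 0.7 | tcp [0.6864 0.0442 0.2476] chest [ 0.0897 -0.0559  0.2476] th 1.765 t 33.97
```

View pics/w32.png

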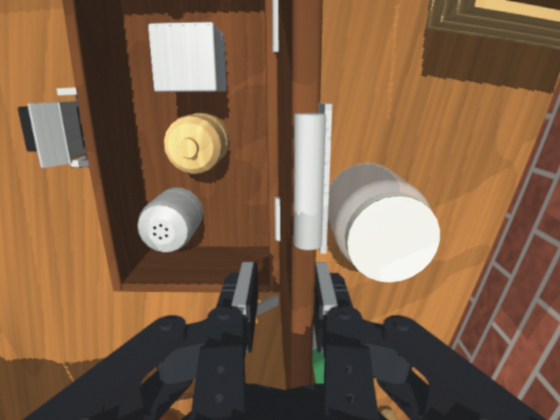

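arm_command([
  [[0, -0.007, 0, 0], [0, -0.014, 0, 0], [0, -0.021, 0, 0], [0, -0.028, 0, 0], [0, -0.035, 0, 0]],
])

```text
time_s: 34.43
tool_pos: [0.6516, 0.0374, 0.2464]
orientation: [1.996, 2.426, -0.0]
force: [0.8, -0.3, -0.5]
width: 0.0253
```

```bash
python3 - <<'E'
from h import *
goc([.12,-.055,.245])
c,im=snap('wrist','w33')
E
```

```text
shift [0.001  0.0657 0.0014] twist -0.0 rows>= 1.6 | tcp [0.6516 0.0374 0.2464] chest [ 0.0543 -0.056   0.2464] th 1.765 t 34.43
```

View pics/w33.png

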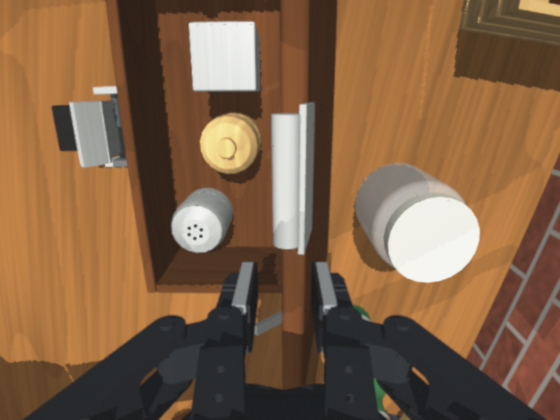

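arm_command([
  [[0, -0.007, 0, 0], [0, -0.014, 0.001, 0], [0, -0.021, 0.003, 0], [0, -0.028, 0.005, 0], [0, -0.035, 0.008, 0]],
])

```text
time_s: 34.9
tool_pos: [0.6174, 0.0307, 0.2383]
orientation: [1.996, 2.426, -0.0]
force: [0.0, -0.5, -0.4]
width: 0.0257
```

```bash
python3 - <<'E'
from h import *
goc([.0659,-.055,.2339])
c,im=snap('wrist','w34')
s,_=snap('side','s34',(200,100,360,330),3)
E
```

```text
shift [0.0009 0.0465 0.0044] twist -0.0 rows>= 1.1 | tcp [0.6174 0.0307 0.2383] chest [ 0.0194 -0.0559  0.2383] th 1.765 t 34.9
```

View pics/w34.png

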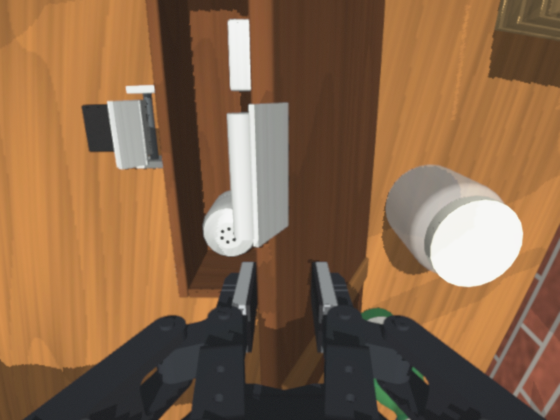

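View pics/s34.png

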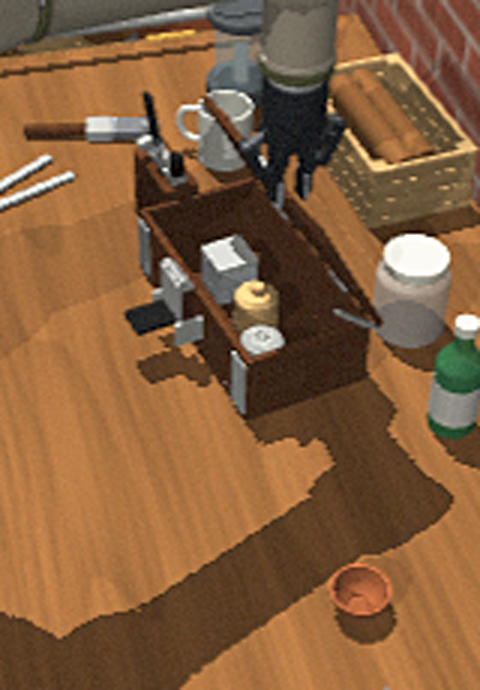

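arm_command([
  [[0, 0.007, 0.003, 0], [0, 0.014, 0.006, 0], [0, 0.021, 0.01, 0], [0, 0.025, 0.012, 0], [0, 0.027, 0.014, 0]],
], fingers=1)

```text
time_s: 35.42
tool_pos: [0.6454, 0.0365, 0.2235]
orientation: [-1.995, -2.426, -0.0]
force: [0.3, -0.5, 0.2]
width: 0.0839
```

```bash
python3 - <<'E'
from h import *
goc([.0218,-.055,.2087])
c,im=snap('wrist','w35')
E
```

```text
shift [ 0.0006 -0.0262  0.0148] twist 0.0 rows>= 0.7 | tcp [0.6454 0.0365 0.2235] chest [ 0.048  -0.0556  0.2235] th 1.765 t 35.42
```

View pics/w35.png

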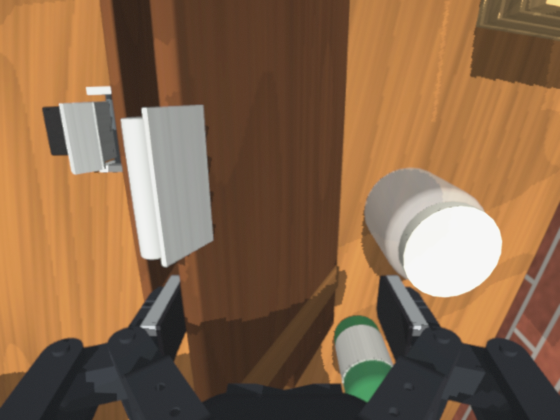

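arm_command([
  [[0, -0.006, 0.004, 0], [0, -0.012, 0.007, 0], [0, -0.018, 0.011, 0], [0, -0.024, 0.015, 0], [0, -0.03, 0.019, 0]],
])

```text
time_s: 35.88
tool_pos: [0.6142, 0.0298, 0.2051]
orientation: [1.996, 2.426, -0.001]
force: [-0.5, -0.1, -0.7]
width: 0.0852
```

arm_command([
  [[0, -0.006, 0.005, 0], [0, -0.012, 0.01, 0], [0, -0.018, 0.016, 0], [0, -0.023, 0.022, 0], [0, -0.028, 0.028, 0]],
])

```text
time_s: 36.3
tool_pos: [0.5872, 0.0247, 0.1769]
orientation: [1.996, 2.426, 0.0]
force: [-0.4, 0.4, -0.0]
width: 0.0851
```

```bash
python3 - <<'E'
from h import *
goc([-.0128,-.055,.1715])
c,im=snap('wrist','w36')
s,_=snap('side','s36',(200,100,360,330),3)
E
```

```text
shift [ 0.001  -0.0015  0.0054] twist -0.0 rows>= 0.1 | tcp [0.5872 0.0247 0.1769] chest [-0.0113 -0.056   0.1769] th 1.765 t 36.3
```

View pics/w36.png

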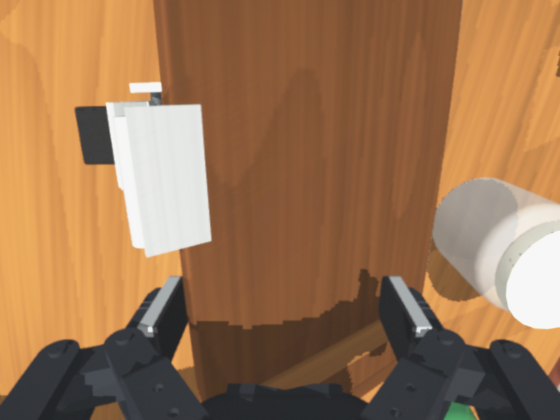

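View pics/s36.png

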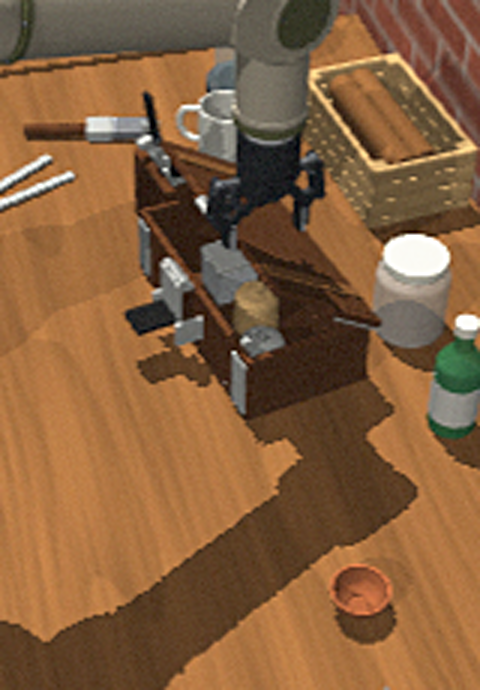

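arm_command([
  [[0, -0.008, 0.002, 0], [0, -0.012, 0, 0], [0, -0.012, -0.02, 0], [0, -0.012, -0.05, 0], [0, -0.014, -0.07, 0]],
])

```text
time_s: 36.82
tool_pos: [0.5742, 0.0225, 0.2499]
orientation: [1.995, 2.426, 0.002]
force: [0.4, -0.5, 0.9]
width: 0.0853
```

arm_command([
  [[0, 0, 0, 0], [0, 0, 0, 0], [0, 0, 0, 0], [0, 0, 0, 0], [0, 0, 0, 0]],
], fingers=-1)

```text
time_s: 37.23
tool_pos: [0.5735, 0.022, 0.2465]
orientation: [-1.995, -2.425, 0.001]
force: [-1.0, 0.7, 0.3]
width: 0.0254
```

```bash
python3 - <<'E'
from h import *
goc([-.025,-.055,.20])
c,im=snap('wrist','w37')
for r in (.14,.15):
  for ph in (.6,.5,.4,.3,.2,.1,.05,0): print(r,ph,np.round([.085-r*np.cos(ph)+.01*np.sin(ph),.1005+r*np.sin(ph)+.01*np.cos(ph)],4))
s,_=snap('side','s37',(200,100,360,330),3)
E
```

```text
shift [0.001  0.0003 0.0465] twist -0.0 rows>= 1.1 | tcp [0.5735 0.022  0.2465] chest [-0.0253 -0.056   0.2465] th 1.765 t 37.23
0.14 0.6 [-0.0249  0.1878]
0.14 0.5 [-0.0331  0.1764]
0.14 0.4 [-0.0401  0.1642]
0.14 0.3 [-0.0458  0.1514]
0.14 0.2 [-0.0502  0.1381]
0.14 0.1 [-0.0533  0.1244]
0.14 0.05 [-0.0543  0.1175]
0.14 0 [-0.055   0.1105]
0.15 0.6 [-0.0332  0.1934]
0.15 0.5 [-0.0418  0.1812]
0.15 0.4 [-0.0493  0.1681]
0.15 0.3 [-0.0553  0.1544]
0.15 0.2 [-0.06    0.1401]
0.15 0.1 [-0.0633  0.1254]
0.15 0.05 [-0.0643  0.118 ]
0.15 0 [-0.065   0.1105]
```

View pics/w37.png

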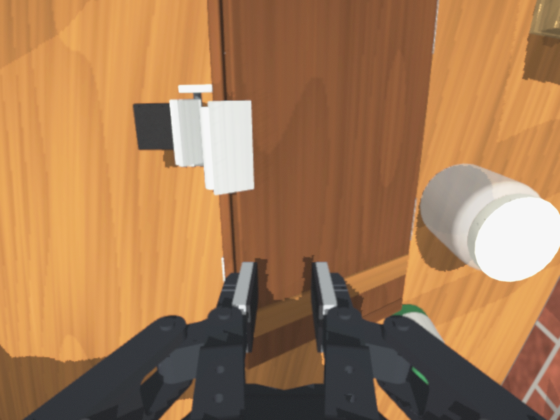

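View pics/s37.png

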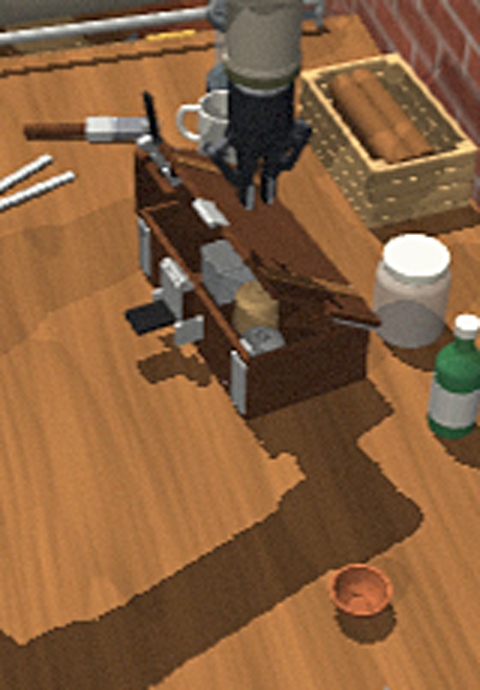

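arm_command([
  [[0, 0, 0.012, 0], [0, 0, 0.024, 0], [0, 0, 0.036, 0], [0, 0, 0.046, 0], [0, 0, 0.052, 0]],
])

```text
time_s: 37.75
tool_pos: [0.5731, 0.0219, 0.1931]
orientation: [-1.995, -2.425, 0.002]
force: [0.6, 0.3, -0.2]
width: -0.0005
```

arm_command([
  [[0, -0.003, 0.006, 0], [0, -0.006, 0.012, 0], [0, -0.01, 0.018, 0], [0, -0.014, 0.024, 0], [0, -0.017, 0.03, 0]],
])

```text
time_s: 38.17
tool_pos: [0.5569, 0.0188, 0.1652]
orientation: [1.995, 2.426, 0.0]
force: [0.2, 0.1, 1.0]
width: -0.0001
```

```bash
python3 - <<'E'
from h import *
goc([-.0502,-.055,.1381])
c,im=snap('wrist','w38')
E
```

```text
shift [ 0.0009 -0.008   0.0271] twist -0.0 rows>= 0.7 | tcp [0.5569 0.0188 0.1652] chest [-0.0422 -0.0559  0.1652] th 1.765 t 38.17
```

View pics/w38.png

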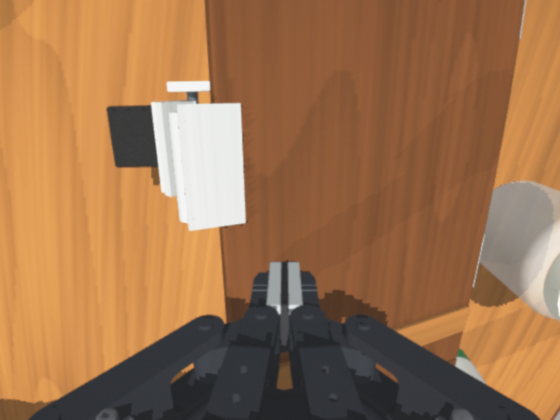

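arm_command([
  [[0, -0.002, 0.006, 0], [0, -0.004, 0.012, 0], [0, -0.006, 0.018, 0], [0, -0.008, 0.023, 0], [0, -0.009, 0.028, 0]],
])

```text
time_s: 38.63
tool_pos: [0.5482, 0.017, 0.1369]
orientation: [1.996, 2.426, -0.0]
force: [-1.0, 0.2, 1.7]
width: 0.0003
```

arm_command([
  [[0, -0.001, 0.004, 0], [0, -0.002, 0.008, 0], [0, -0.003, 0.012, 0], [0, -0.003, 0.015, 0], [0, -0.004, 0.018, 0]],
])

```text
time_s: 39.05
tool_pos: [0.5448, 0.0163, 0.1195]
orientation: [1.996, 2.426, 0.0]
force: [1.8, 0.1, 2.1]
width: -0.0
```

```bash
python3 - <<'E'
from h import *
goc([-.055,-.055,.1105])
c,im=snap('wrist','w39')
s,_=snap('side','s39',(200,100,360,330),3)
E
```

```text
shift [ 0.001  -0.0004  0.009 ] twist -0.0 rows>= 0.2 | tcp [0.5448 0.0163 0.1195] chest [-0.0546 -0.056   0.1195] th 1.765 t 39.05
```

View pics/w39.png

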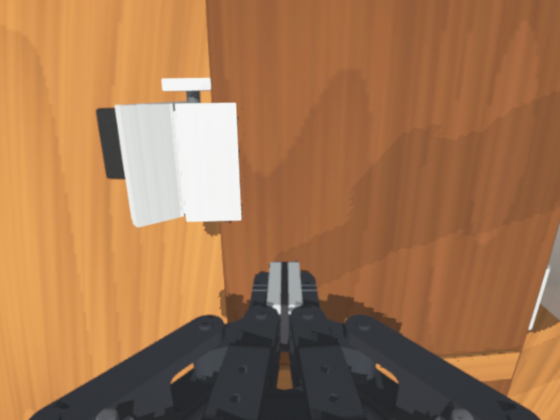

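View pics/s39.png

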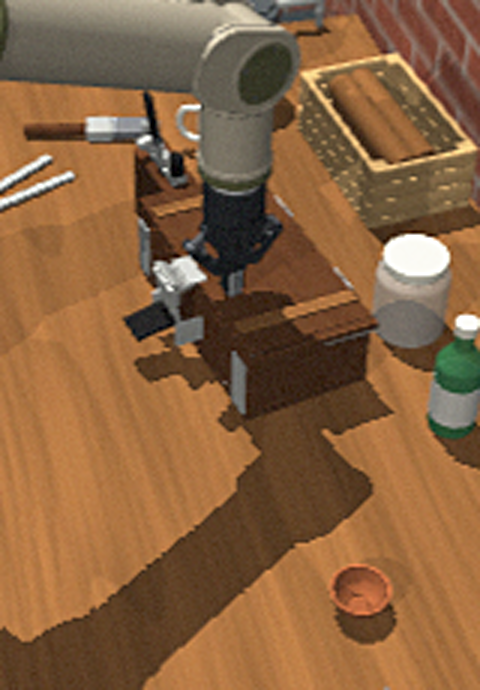

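arm_command([
  [[0, 0, 0.002, 0], [0, 0, 0.004, 0], [0, 0, 0.006, 0], [0, 0, 0.008, 0], [0, 0, 0.009, 0]],
])

```text
time_s: 39.57
tool_pos: [0.5444, 0.0163, 0.1105]
orientation: [-1.996, -2.426, 0.001]
force: [-6.6, -1.2, 15.5]
width: 0.0001
```

arm_command([
  [[0, 0, 0.001, 0], [0, 0, 0.001, 0], [0, 0, 0.002, 0], [0, 0, 0.002, 0], [0, 0, 0.002, 0]],
])

```text
time_s: 39.98
tool_pos: [0.5445, 0.0164, 0.1104]
orientation: [1.995, 2.425, -0.002]
force: [-11.7, -2.1, 26.7]
width: 0.0001
```

```bash
python3 - <<'E'
from h import *
goc([-.055,-.055,.1105])
c,im=snap('wrist','w40')
E
```

```text
shift [ 0.0008 -0.0001 -0.0001] twist -0.0 rows>= 0.0 | tcp [0.5445 0.0164 0.1104] chest [-0.0549 -0.0558  0.1104] th 1.765 t 39.98
```

View pics/w40.png

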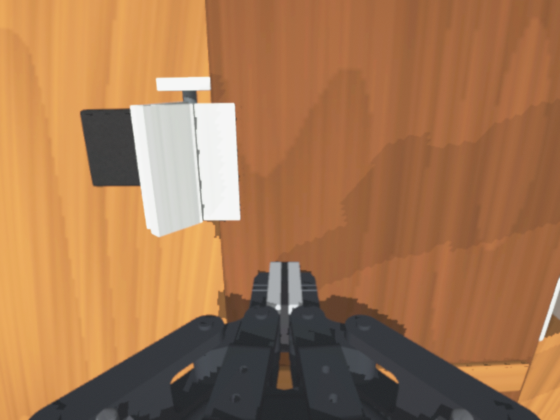

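arm_command([
  [[0, 0, -0.005, 0], [0, 0, -0.02, 0], [0, 0, -0.06, 0], [0, 0, -0.1, 0], [0, 0, -0.14, 0]],
])

```text
time_s: 40.45
tool_pos: [0.5439, 0.0166, 0.2498]
orientation: [-1.994, -2.426, 0.0]
force: [0.9, -0.0, 0.1]
width: 0.0
```

```bash
python3 - <<'E'
from h import *
c,im=snap('wrist','w41')
s,_=snap('side','s41',(220,110,380,250),4)
goc([-.02,.18+.045,.25])
for p in [[-.02,.183,.1535],[-.02,.247,.2135],[-.02,.247,.1385]]: print(c2w(p))
E
```

```text
shift [0.2805 0.0321 0.0042] twist -0.0 rows>= 6.8 | tcp [0.5471 0.0173 0.2546] chest [-0.0521 -0.0555  0.2546] th 1.765 t 40.55
[0.53255923 0.25746228 0.1535    ]
[0.52019866 0.32025732 0.2135    ]
[0.52019866 0.32025732 0.1385    ]
```

View pics/w41.png

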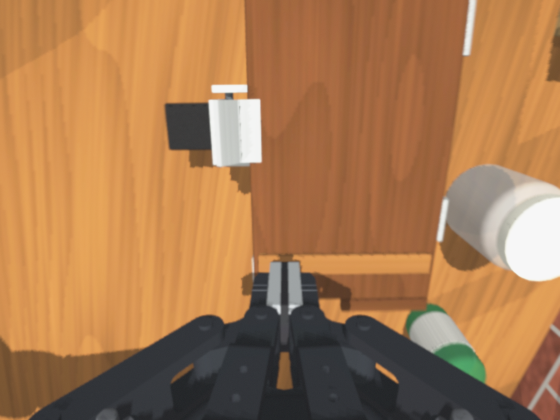

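View pics/s41.png

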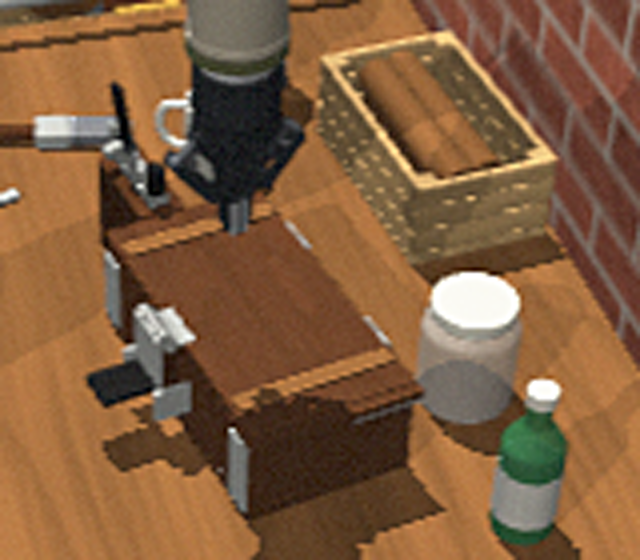

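arm_command([
  [[0.04, 0.006, 0, 0], [0.08, 0.012, 0, 0], [0.12, 0.018, 0, 0], [0.16, 0.024, 0, 0], [0.2, 0.032, 0, 0]],
], fingers=0.2)

```text
time_s: 40.97
tool_pos: [0.5368, 0.2203, 0.2481]
orientation: [1.996, 2.425, -0.001]
force: [0.6, -0.4, 0.1]
width: 0.0511
```

arm_command([
  [[0.036, 0, 0, 0], [0.036, 0, 0, 0], [0.036, 0, 0, 0], [0.036, 0, 0, 0], [0.036, 0, 0, 0]],
])

```text
time_s: 41.38
tool_pos: [0.531, 0.2525, 0.248]
orientation: [1.998, 2.424, -0.001]
force: [0.6, -0.9, -0.2]
width: 0.0511
```

```bash
python3 - <<'E'
from h import *
c,im=snap('wrist','w42')
goc([-.02,.183,.135])
print(proj(c,[c2w([-.02,.183,.1535]),c2w([-.02,.247,.2135])]))
E
```

```text
shift [0.0048 0.0024 0.1131] twist -0.003 rows>= 2.7 | tcp [0.5311 0.2524 0.2481] chest [-0.0224  0.1783  0.2481] th 1.762 t 41.43
[[288.12620533 206.98148891]
 [289.61751275 125.72155571]]
```

View pics/w42.png

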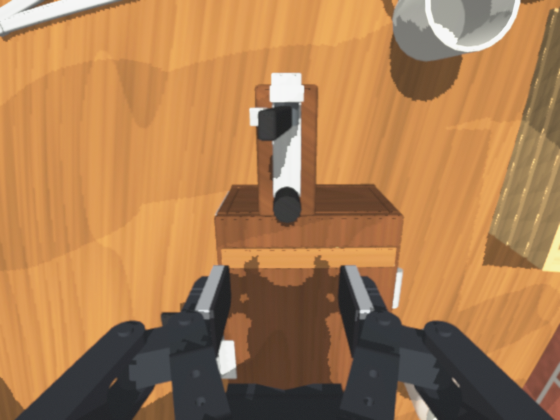

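arm_command([
  [[0.004, 0.002, 0.025, 0], [0.004, 0.002, 0.05, 0], [0.004, 0.002, 0.075, 0], [0.004, 0.002, 0.1, 0], [0.004, 0.002, 0.112, 0]],
])

```text
time_s: 41.85
tool_pos: [0.5312, 0.256, 0.1334]
orientation: [-1.998, -2.423, 0.005]
force: [-0.9, -1.0, 0.1]
width: 0.0514
```

```bash
python3 - <<'E'
from h import *
c,im=snap('wrist','w43')
goc([-.02,.183,.135])
E
```

```text
shift [ 0.0012  0.0022 -0.0026] twist -0.002 rows>= 0.1 | tcp [0.5307 0.2558 0.1324] chest [-0.0222  0.1818  0.1324] th 1.763 t 41.9
```

View pics/w43.png

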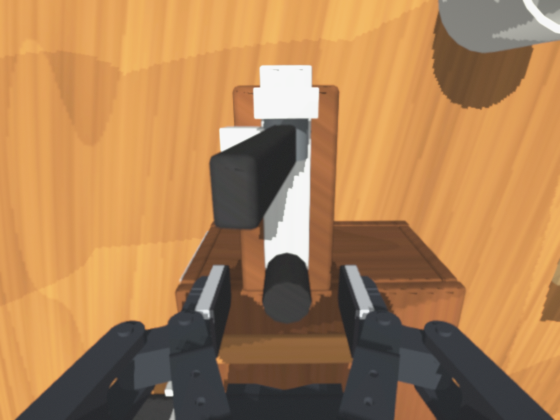

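Knob between the pads. Close softly and slide.

arm_command([
  [[0, 0, 0, 0], [0, 0, 0, 0], [0, 0, 0, 0], [0, 0, 0, 0], [0, 0, 0, 0]],
], fingers=-1, newtons=20)

```text
time_s: 42.32
tool_pos: [0.5319, 0.2586, 0.1381]
orientation: [1.995, 2.425, 0.002]
force: [-4.3, -2.1, 7.6]
width: 0.0209
```

arm_command([
  [[-0.004, 0, 0, 0], [-0.009, 0, 0, 0], [-0.014, 0, 0, 0], [-0.019, 0, 0, 0], [-0.024, 0, 0, 0]],
])

```text
time_s: 42.73
tool_pos: [0.5365, 0.2357, 0.1381]
orientation: [1.995, 2.427, 0.003]
force: [-4.8, 1.2, 7.7]
width: 0.0208
```

arm_command([
  [[-0.005, 0, 0, 0], [-0.01, 0, 0, 0], [-0.014, 0, 0, 0], [-0.018, 0, 0, 0], [-0.021, 0, 0, 0]],
])

```text
time_s: 43.15
tool_pos: [0.5403, 0.2165, 0.1382]
orientation: [-1.994, -2.426, -0.006]
force: [-4.1, 12.6, 2.4]
width: 0.0212
```

```bash
python3 - <<'E'
from h import *
c,im=snap('wrist','w44')
goc([-.02,.138,.135])
print(proj(c,[c2w([-.02,.138,.1535])]))
E
```

```text
shift [-0.0034  0.0003  0.0032] twist 0.001 rows>= 0.1 | tcp [0.5403 0.2166 0.1382] chest [-0.0203  0.1414  0.1382] th 1.766 t 43.2
[[286.00367155 302.83352744]]
```

View pics/w44.png

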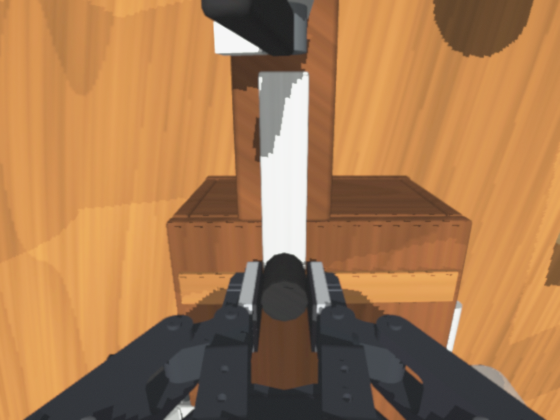

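arm_command([
  [[-0.001, 0, 0, 0], [-0.002, 0, 0, 0], [-0.002, 0, 0, 0], [-0.002, 0, 0, 0], [-0.002, 0, 0, 0]],
])

```text
time_s: 43.62
tool_pos: [0.5403, 0.2165, 0.1382]
orientation: [-1.99, -2.428, -0.009]
force: [-2.4, 12.0, 2.4]
width: 0.0209
```

```bash
python3 - <<'E'
from h import *
c,im=snap('wrist','w45',(180,0,400,380),2)
for y in (.138,.140,.142,.144): print(y,proj(c,[c2w([-.02,y,.1535]),c2w([-.02,y+.011,.1535]),c2w([-.02,y-.011,.1535])]).round(1).tolist())
s,_=snap('side','s45',(220,110,320,190),7)
# tail end of the bar etc
st=sensors.sense();print(st['tool_pos'],st['force'])
E
```

```text
0.138 [[286.1, 302.9], [286.2, 281.1], [285.9, 323.5]]
0.14 [[286.1, 299.0], [286.2, 277.0], [285.9, 319.8]]
0.142 [[286.1, 295.1], [286.3, 272.9], [286.0, 316.1]]
0.144 [[286.1, 291.2], [286.3, 268.7], [286.0, 312.4]]
[0.54026685 0.21649987 0.13820904] [-3.07466213 10.83400617  3.19905897]
```

View pics/w45.png

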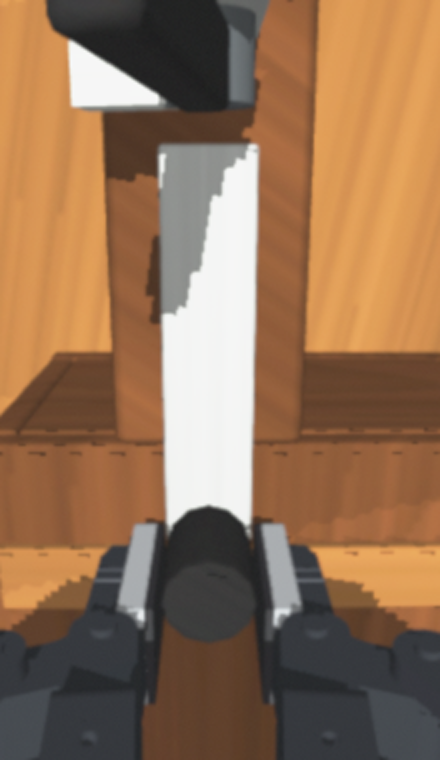

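View pics/s45.png

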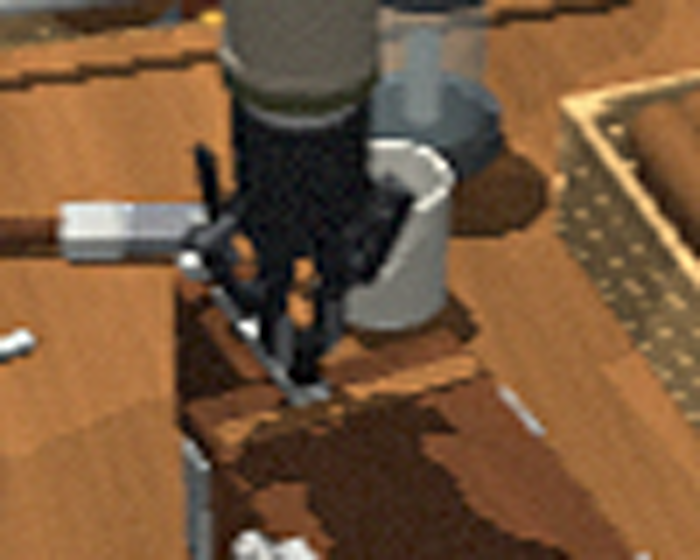

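arm_command([
  [[0, 0, 0, 0], [0, 0, 0, 0], [0, 0, -0.01, 0], [0, 0, -0.05, 0], [0, 0, -0.09, 0]],
], fingers=0.2)

```text
time_s: 44.13
tool_pos: [0.54, 0.2112, 0.2271]
orientation: [-1.995, -2.425, 0.004]
force: [1.0, 1.9, 1.0]
width: 0.0511
```

arm_command([
  [[0, 0.01, -0.03, 0], [0, 0.02, -0.06, 0], [0, 0.03, -0.06, 0], [0, 0.04, -0.06, 0], [0.01, 0.05, -0.06, 0]],
], fingers=-1)

```text
time_s: 44.55
tool_pos: [0.5897, 0.2293, 0.2879]
orientation: [1.999, 2.42, 0.001]
force: [0.3, -0.3, -1.0]
width: -0.0003
```

```bash
python3 - <<'E'
from h import *
c,im=snap('wrist','w46')
goc([.03,.241,.28])
print(proj(c,[c2w([-.02,.138,.1535]),c2w([-.02,.247,.2135]),c2w([-.02,.247,.1385])]))
s,_=snap('side','s46',(220,110,320,190),7)
E
```

```text
shift [ 0.0937 -0.0011  0.0071] twist -0.002 rows>= 2.3 | tcp [0.5894 0.2323 0.2871] chest [0.0309 0.1473 0.2871] th 1.763 t 44.6
[[225.81514305 204.40066691]
 [199.42606463  62.48994432]
 [221.34528441  70.62652408]]
```

View pics/w46.png

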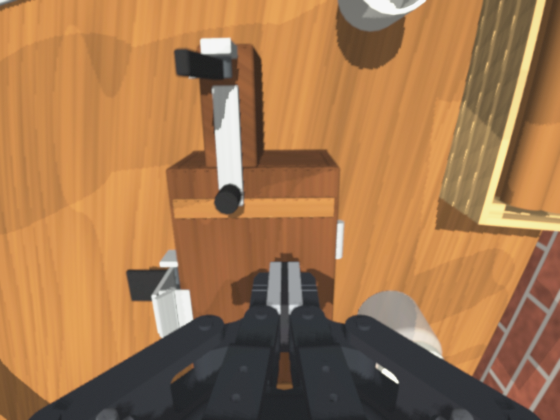

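View pics/s46.png

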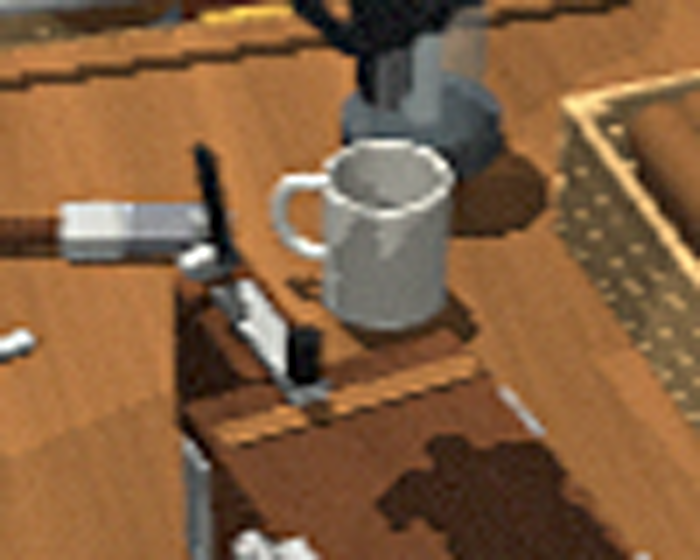

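arm_command([
  [[0.03, 0, 0, 0], [0.06, 0, 0, 0], [0.09, 0, 0, 0], [0.09, 0, 0.01, 0], [0.09, 0, 0.01, 0]],
])

```text
time_s: 45.07
tool_pos: [0.5687, 0.3214, 0.2757]
orientation: [-1.991, -2.429, 0.002]
force: [0.1, 0.0, -0.3]
width: 0.0001
```

```bash
python3 - <<'E'
from h import *
c,im=snap('wrist','w47')
goc([.02,.238,.19])
for a in np.arange(.1,1.61,.1):
    r=.06;print(round(a,2),np.round([-.02-r*np.sin(a)+.005*np.cos(a)+.0145,.1385+r*np.cos(a)+.005*np.sin(a)],4))
E
```

```text
shift [ 0.0012 -0.0085  0.0862] twist 0.001 rows>= 2.1 | tcp [0.5699 0.3197 0.2762] chest [0.0286 0.2369 0.2762] th 1.766 t 45.12
0.1 [-0.0065  0.1987]
0.2 [-0.0125  0.1983]
0.3 [-0.0185  0.1973]
0.4 [-0.0243  0.1957]
0.5 [-0.0299  0.1936]
0.6 [-0.0353  0.1908]
0.7 [-0.0403  0.1876]
0.8 [-0.0451  0.1839]
0.9 [-0.0494  0.1797]
1.0 [-0.0533  0.1751]
1.1 [-0.0567  0.1702]
1.2 [-0.0596  0.1649]
1.3 [-0.062   0.1594]
1.4 [-0.0638  0.1536]
1.5 [-0.065   0.1477]
1.6 [-0.0656  0.1417]
```

View pics/w47.png

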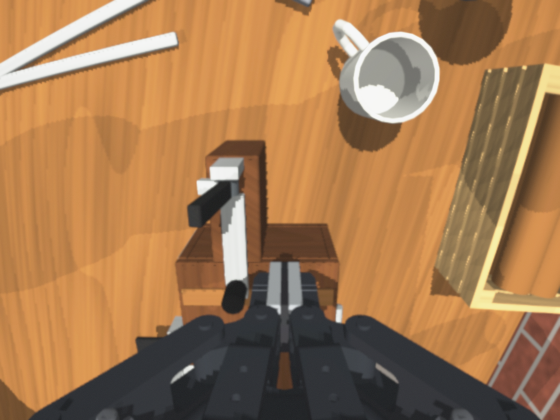

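arm_command([
  [[0.001, -0.002, 0.03, 0], [0.001, -0.004, 0.06, 0], [0.001, -0.006, 0.083, 0], [0.001, -0.012, 0.083, 0], [0.001, -0.018, 0.083, 0]],
])

```text
time_s: 45.53
tool_pos: [0.5526, 0.3157, 0.1936]
orientation: [-1.998, -2.424, 0.002]
force: [0.6, 0.2, 1.4]
width: 0.0001
```

```bash
python3 - <<'E'
from h import *
c,im=snap('wrist','w48')
goc([-.0299,.238,.1936])
E
```

```text
shift [ 0.0003 -0.0403  0.0016] twist -0.001 rows>= 1.0 | tcp [0.5519 0.3169 0.1952] chest [0.0104 0.2376 0.1952] th 1.764 t 45.58
```

View pics/w48.png

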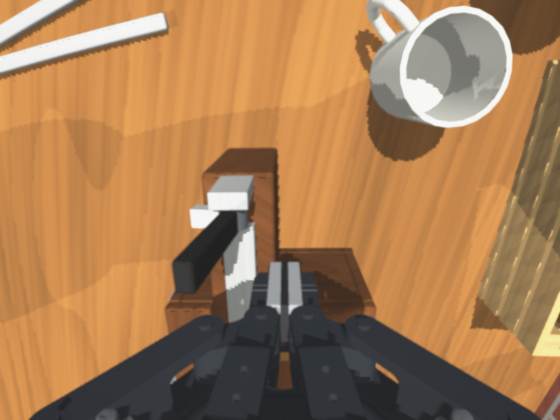

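arm_command([
  [[0, -0.008, 0.0, 0], [0, -0.016, 0.001, 0], [0, -0.024, 0.001, 0], [0, -0.032, 0.001, 0], [0, -0.04, 0.002, 0]],
])

```text
time_s: 46.0
tool_pos: [0.5128, 0.3098, 0.1921]
orientation: [1.995, 2.425, 0.002]
force: [2.3, 0.1, 0.5]
width: -0.0
```

arm_command([
  [[0, -0.005, 0.003, 0], [0, -0.01, 0.006, 0], [0, -0.015, 0.01, 0], [0, -0.019, 0.014, 0], [0, -0.023, 0.018, 0]],
])

```text
time_s: 46.42
tool_pos: [0.4903, 0.3053, 0.173]
orientation: [-1.996, -2.426, 0.0]
force: [-0.9, 0.2, 2.7]
width: 0.0002
```

```bash
python3 - <<'E'
from h import *
c,im=snap('wrist','w49')
goc([-.0567,.238,.1702])
s,_=snap('side','s49',(220,110,320,190),7)
E
```

```text
shift [-0.0001 -0.0036  0.0019] twist 0.0 rows>= 0.1 | tcp [0.4894 0.3051 0.1721] chest [-0.0531  0.2381  0.1721] th 1.765 t 46.47
```

View pics/w49.png

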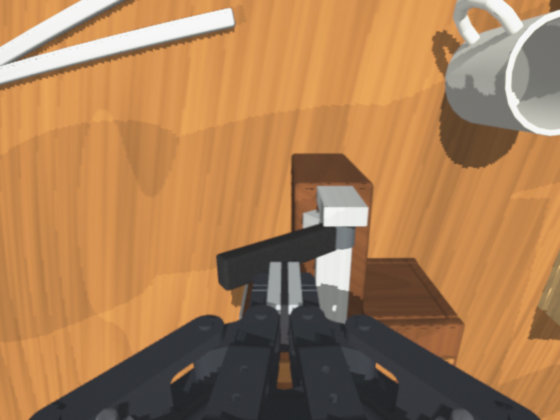

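View pics/s49.png

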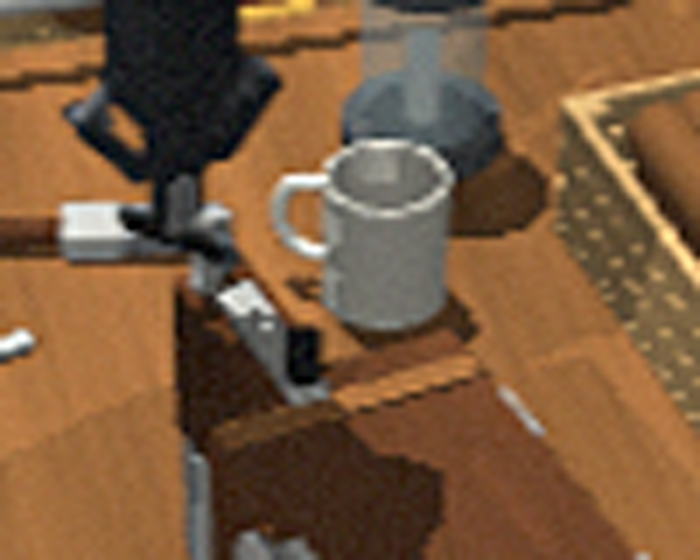

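arm_command([
  [[0, -0.004, 0.004, 0], [0, -0.007, 0.009, 0], [0, -0.009, 0.014, 0], [0, -0.011, 0.019, 0], [0, -0.012, 0.024, 0]],
])

```text
time_s: 46.93
tool_pos: [0.4785, 0.3029, 0.1488]
orientation: [-1.996, -2.426, 0.001]
force: [-1.7, -0.5, 1.7]
width: 0.0
```

arm_command([
  [[0, 0, 0.002, 0], [0, 0, 0.004, 0], [0, 0, 0.006, 0], [0, 0, 0.007, 0], [0, 0, 0.007, 0]],
])

```text
time_s: 47.35
tool_pos: [0.4786, 0.3034, 0.146]
orientation: [1.994, 2.425, -0.002]
force: [-15.4, -13.1, 43.0]
width: 0.0003
```

```bash
python3 - <<'E'
from h import *
c,im=snap('wrist','w50')
goc([-.0567,.238,.1702])
s,_=snap('side','s50',(220,110,320,190),7)
E
```

```text
shift [-0.0006  0.0074 -0.0242] twist -0.0 rows>= 0.6 | tcp [0.4786 0.3034 0.146 ] chest [-0.0641  0.2385  0.146 ] th 1.765 t 47.4
```

View pics/w50.png

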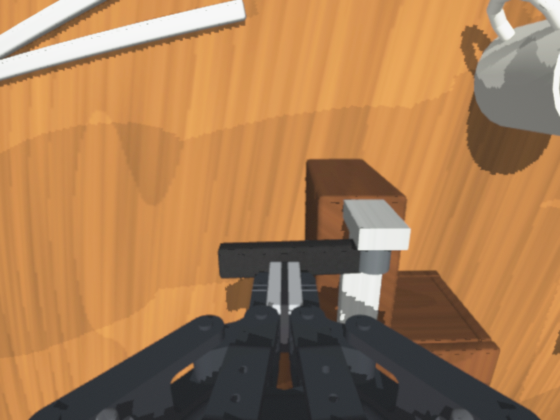

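View pics/s50.png

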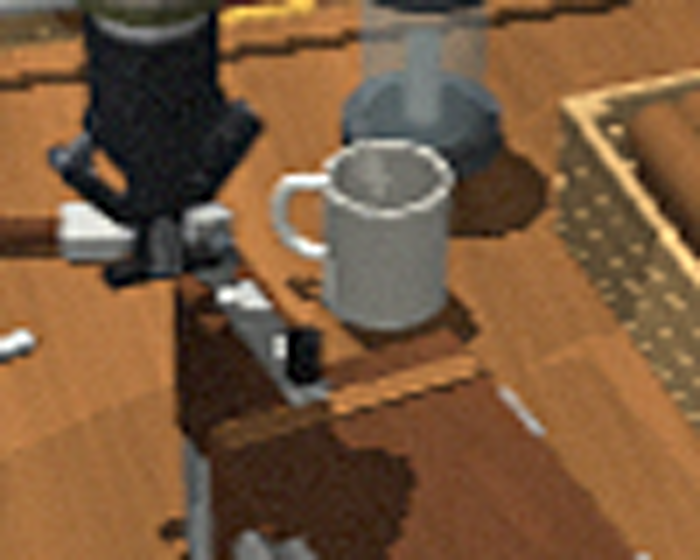

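arm_command([
  [[0, 0, -0.008, 0], [0, 0, -0.02, 0], [0, 0, -0.06, 0], [0, 0, -0.1, 0], [0, 0, -0.14, 0]],
])

```text
time_s: 47.87
tool_pos: [0.4785, 0.303, 0.2841]
orientation: [-1.995, -2.426, 0.001]
force: [0.9, -0.4, -0.2]
width: 0.0001
```

arm_command([
  [[-0.03, -0.01, 0, 0], [-0.06, -0.015, 0, 0], [-0.09, -0.015, 0, 0], [-0.12, -0.015, 0, 0], [-0.12, -0.015, 0, 0]],
])

```text
time_s: 48.28
tool_pos: [0.4894, 0.1759, 0.2823]
orientation: [2.004, 2.417, -0.003]
force: [0.2, -0.9, 0.7]
width: -0.0002
```

```bash
python3 - <<'E'
from h import *
c,im=snap('wrist','w51')
goc([-.02,.183,.25])
s,_=snap('side','s51',(180,100,380,330),3)
t,_=snap('top','t51',(65,110,465,300),2)
for y in (.138,.141,.144): print(y,proj(c,[c2w([-.02,y,.1535])]))
print(proj(c,[c2w([-.095,.247,.1385])]))
E
```

```text
shift [0.069  0.0579 0.0323] twist -0.006 rows>= 2.3 | tcp [0.4886 0.1789 0.2824] chest [-0.0783  0.1144  0.2824] th 1.759 t 48.33
0.138 [[355.57092146 167.25032146]]
0.141 [[355.78465879 163.62329066]]
0.144 [[355.99879228 159.97228087]]
[[261.25991797  24.17580091]]
```

View pics/w51.png

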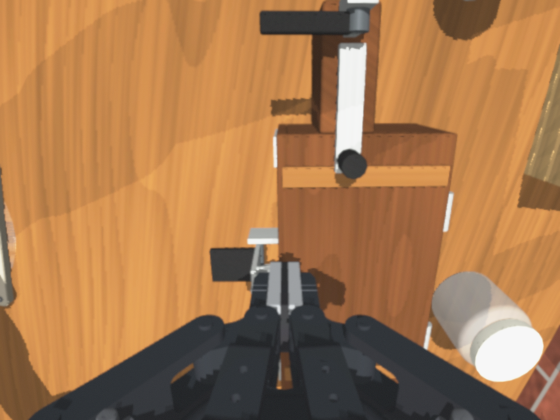

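View pics/s51.png

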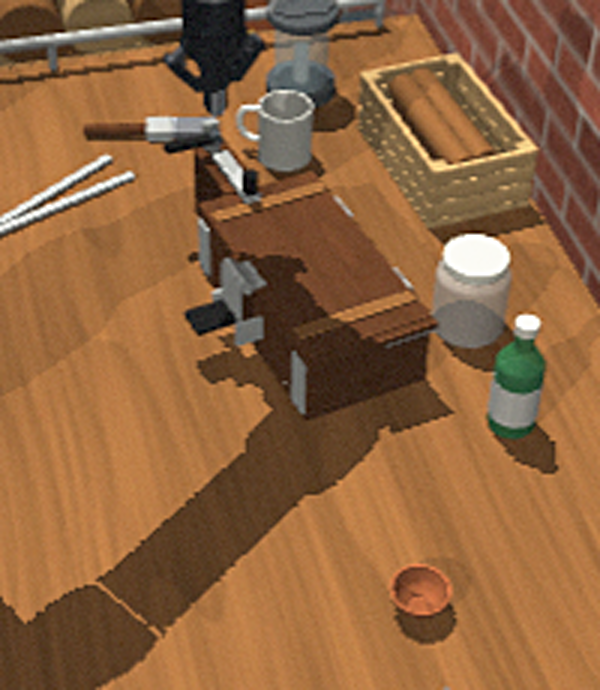

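View pics/t51.png

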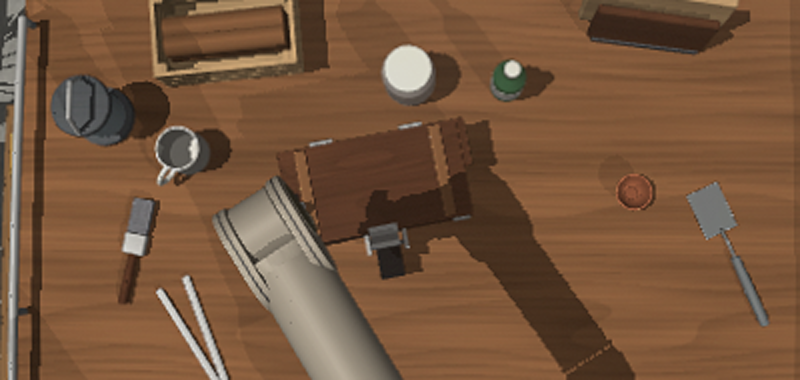

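```bash
python3 - <<'E'
from h import *
st=sensors.sense();print(st['force'],st['time_s'])
print(workorder.sign_off())
E
```

```text
[-0.25756604 -0.19559453 -0.69618082] 48.4333
the job is handed in; nothing more can be done
None
```

I packed the chest and handed the job in at 48.4 s of the 210 s allowed. The sign-off gave no verdict.

**What I did:** I pressed the release pad and the lid popped up. I steadied the risen lid with the fingers and eased it past upright, where it stayed open. The shaker, grinder and square tin are upright in the chest; I saw no jar in any picture. I then pressed the lid shut, slid the bolt over it and laid the cam lever flat.

**Last checks:**
- **Lid:** it is level, with the latch hook back over its roller.
- **Bolt and lever:** the bolt stopped hard, and the lever went all the way down to its stop. The lever only passes about 0.5 rad when the bolt is fully home.
- **Other items:** the bowl, mug, canister, sauce bottle, spatula, brush and tongs look unmoved in the last side and top pictures.
- **Gripper:** it was clear of everything and read almost no force at hand-in.

**Disagreements and rough spots:**
- **Bolt position:** the wrist camera put the bolt knob about 3 mm short of its calculated home position. I relied on the hard stop and the lever going fully down instead.
- **Shaker:** it was found shifted a few centimetres inside the chest after I placed it, but still upright, so I left it.
- **Forces:** the fingers briefly loaded the wrist above what those steps need: about 51 N at the pad's stop, 46 N against the lid and 48 N at the lever's stop. The 120 N wrist limit was never near. I take all three to be finger contact, but I could not rule out a finger linkage touching the latch hook during the pad press. If that counts as the gripper's body, the 40 N limit on it may have been passed there.

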